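# Load the staple lane: part-used carton first

## Robot

A 6-joint arm with a two-finger parallel gripper is mounted at the origin on a cart in front of the work surface, level with it; the furniture and walls round the work are solid. World frame = base frame: x ahead of the robot, y to its left, z up, the work surface at z = 0. Lengths are in m, angles in degrees, forces in N, time in s.
With the tool pointing down it reaches from about 0.325 to 0.925 m from the base axis. Payload 3.1 kg.
Tool frame: the origin (TCP) lies at the very end of the fingers, on their centre line; the grasp point (between the pads) lies 19 mm behind it; z points along the fingers, y is the line along which they close (so a half turn about z gives the same grasp; the last joint's range is limited). The gripper opens to 85 mm and grips with 20 to 120 N. Pads are 22 mm wide; open, the fingers measure 114 mm over their backs; the gripper's body (76 mm by 85 mm) begins 54 mm behind the grasp point. The pads swing forward as they close: fully open they stand 13 mm farther back than shut.
Start: joints at [65.019, 12.427, 92.441, -0, 75.132, -6.429], TCP at [0.199, 0.593, 0.207] pointing down, gripper open.
Joint ranges: [-157.48, 157.48], [-44.54, 120.13], [17.64, 146.25], [-64.5, 244.5], [7.68, 150.69], [-147.95, 147.95]. Speed limits (degrees/s): [159.86, 159.86, 180, 180, 180, 180].

## Interface

Orientations are given as a 3x3 rotation matrix whose columns are the frame's x, y, z axes.
In Python, from station import telemetry, grab_frame, calibration, manip gives the robot as it stands.
- The arm moves only by the tool play_rows, never from a script. Its argument "moves" is a list of rows, each an object with "travel": the shift along the tool's x, y, z in cm, a list of three; "twist": the turn about the tool's z in rad. In form: [{"travel": [x, y, z], "twist": twist}, ...]. A call has 1 to 12 rows; each row shifts and turns the commanded pose from where the row before left it, along the tool's axes as they then stand; what a row does not reach is not made up. A row lasts 1/8 s, in which the tool goes at most 62.5 mm and 10.7 degrees, less where a joint would pass 70% of its speed; a pose out of reach is approached as far as the arm can. A call is refused whole if a number of a shift passes 6.25 or a number of a turn 0.188, either way. A call with a gripper value outside its range is refused whole. "grip" is the opening, from 0 (shut) to 1 (fully open), set as the call begins (left out, the last holds). The fingers move at their own pace and stop on an object; the grip force is fixed at half the most. Time passes only in rows, so rows that do not move let the fingers close. It gives the time, the measured TCP pose, the force, the opening and the grip force at its end, in the units of the state.
- telemetry.observe(): the state, without advancing time (a new reading comes with each control period).
- grab_frame(name): name is "scene" or "top" or "wrist"; returns (picture, depth): 400x640x3 uint8, red, green, blue; 400x640 float32, m along the optical axis (not along the pixel's ray), 0 where there is no reading.
- calibration(name): a dict with "fx", "fy", "cx", "cy" (pixels), "k1" (the pictures are not rectified: a ray, as slopes to the right and down, at radius r is drawn at 1 + k1 r^2 times it, then the intrinsics apply), "world_from_camera" (4x4, takes a point from camera to world coordinates). Camera axes: x right, y down, z forward; pixel columns grow to the right and rows downward; lengths in m; the calibration is good to about 2 mm. A picture is of the moment at which its call begins: read the wrist's pose just before it. calibration takes no time and is no camera call; for the wrist camera it gives the pose at the moment of the call.
- manip.close_job(): hands the job in; it is judged then, once.
The state is a dict: "t": time; "joints": joint angles; "qvel": joint speeds; "joint_torque": joint torques, N m; "eef_pos": TCP position; "ee_rot": TCP orientation; "contact_force": force on the tool from outside, world axes, zero at the start; "ft_torque": the same for the moment, N m; "gripper_width": opening from 0.0 (shut) to 1.0 (fully open); "grip_force": force on a finger pad.
Only numpy, scipy, OpenCV 4.12 (cv2) and the standard library are available. Lean on these libraries where they do the work, as an engineer would, in place of code of your own. Each camera call takes 0.05 s, during which the arm holds its last target. There are 200 camera calls.

## Task

One of the two identical staple cartons on the bench is full, the other part-used and so clearly lighter: find out by lifting which is which. Load the sloping roller lane of the stand for first-in-first-out use: first the lighter carton, so that it rests against the front stop, then the heavier one behind it up against the first, both lengthwise between the guides and flat on the rollers. Lay them on, do not drop them, and leave the other things on the bench where they are.

Things in the scene. Friction and masses are not known exactly. Their poses are not given: they have to be found in the camera images.
- carton_a: closed pale cardboard carton of staples, 100 mm long (x), 55 wide (y), 38 high (z), lying flat; origin at the centre of its underside. Outside identical to carton_b. One of the two (either one: it changes from start to start) weighs 0.57 to 0.73 kg, the other 0.23 to 0.31 kg; only lifting tells which. The weight sits at the middle. Grasp across the 55 mm
- carton_b: the other carton; same size, look and axes as carton_a
- lane: the stand's lane of 11 grey rollers, sloping down at 32 degrees from the left edge of the bench to its middle, 232 mm long. Origin: foot of the front stop (low end), centre line, in the plane of the roller tops; x up the slope, y across, z square out of the rollers. Front stop 26 mm high; side guides 9 mm above the rollers, 64 mm apart inside, 80 mm over all. The stand is fixed
- front_place (a point): point on the roller plane, 50 mm up the lane from the stop: the middle of the underside of the first carton when it rests against the stop. The rollers are braked: a carton laid lengthwise on them rolls down by itself, slowly (0.05 to 0.3 m/s), until it meets the stop or the carton before it
- back_place (a point): point on the roller plane 150 mm up the lane: the middle of the underside of the second carton when it rests against the first. The shelf hangs over it, so an upright tool cannot get here; one held square to the rollers (32 degrees from upright, leaning down the slope) can
- shelf_edge (a point): middle of the lower front edge of the stand's wire shelf (112 mm wide, runs back 127 mm from here, its underside 315 mm above the bench and brackets under it to 302 mm; a stack of cards lies on it). It and the brackets are 75 to 90 mm from the axis of a tool held square to the rollers at back_place. Two uprights, 88 mm over all, stand 96 to 118 mm behind this point
- post (a point): obstacle: the switch box (about 70 mm wide, 115 mm high, this point at its middle) on an upright lamp post that stands on the bench; keep the wrist clear of it
- tool_jar: bystander: jar of pens and handles, 77 mm across, 162 mm high, origin under its centre
- jar_lidded: bystander: black ink jar with lid, 86 mm across, 115 mm high, origin under its centre
- pen: bystander: black marker lying behind the cartons, 138 mm long (its y axis), 15 mm thick
- scraper: bystander: ink scraper with a wooden handle, 195 mm long (its y axis), 50 mm wide, 17 mm high, lying at the right
- tape_roll: bystander: roll of masking tape lying flat, 104 mm across, 25 mm high
There are look-alikes about, which are no part of the job. What is shaped like the carton_b but purple is not meant.

How it is judged (in metres and radians):
On the way:
1. the lighter carton alone lies in the lane, released, flat on the rollers and against the front stop (((x of carton_a in the frame of lane between 0.043 and 0.057 m and y of carton_a in the frame of lane between -0.008 and 0.008 m and angle between the x axis of carton_a and the x axis of lane, either way round below 0.12 rad and angle between the z axis of carton_a and the z axis of lane, either way round below 0.1 rad and linear speed of carton_a below 0.02 m/s and contact force between the fingers and carton_a below 0.1 N and contact force between carton_a and lane below 4.8 N and (x of carton_b in the frame of lane below -0.04 m or y of carton_b in the frame of lane above 0.05 m or y of carton_b in the frame of lane below -0.05 m or z of carton_b in the frame of lane above 0.06 m)) or (x of carton_b in the frame of lane between 0.043 and 0.057 m and y of carton_b in the frame of lane between -0.008 and 0.008 m and angle between the x axis of carton_b and the x axis of lane, either way round below 0.12 rad and angle between the z axis of carton_b and the z axis of lane, either way round below 0.1 rad and linear speed of carton_b below 0.02 m/s and contact force between the fingers and carton_b below 0.1 N and contact force between carton_b and lane below 4.8 N and (x of carton_a in the frame of lane below -0.04 m or y of carton_a in the frame of lane above 0.05 m or y of carton_a in the frame of lane below -0.05 m or z of carton_a in the frame of lane above 0.06 m)))), for 0.2 s.
At the end, for the whole second after the job is handed in: both cartons lie released and at rest in the lane, lengthwise (7 degrees) and flat on the rollers (6 degrees): the lighter with its centre 43 to 57 mm from the front stop, the heavier (over 3.6 N on the rollers) behind it, centre 142 to 159 mm from the stop (((x of carton_a in the frame of lane between 0.043 and 0.057 m and y of carton_a in the frame of lane between -0.008 and 0.008 m and angle between the x axis of each of carton_a, carton_b and the x axis of lane, either way round below 0.12 rad and angle between the z axis of each of carton_a, carton_b and the z axis of lane, either way round below 0.1 rad and linear speed of each of carton_a, carton_b below 0.02 m/s and contact force between the fingers and carton_a below 0.1 N and x of carton_b in the frame of lane between 0.142 and 0.159 m and y of carton_b in the frame of lane between -0.008 and 0.008 m and contact force between the fingers and carton_b below 0.1 N and contact force between carton_b and lane above 3.6 N) or (x of carton_b in the frame of lane between 0.043 and 0.057 m and y of carton_b in the frame of lane between -0.008 and 0.008 m and angle between the x axis of each of carton_b, carton_a and the x axis of lane, either way round below 0.12 rad and angle between the z axis of each of carton_b, carton_a and the z axis of lane, either way round below 0.1 rad and linear speed of each of carton_b, carton_a below 0.02 m/s and contact force between the fingers and carton_b below 0.1 N and x of carton_a in the frame of lane between 0.142 and 0.159 m and y of carton_a in the frame of lane between -0.008 and 0.008 m and contact force between the fingers and carton_a below 0.1 N and contact force between carton_a and lane above 3.6 N))); the robot touches nothing.
It fails at once if a carton is dropped or let fly: it moves faster than 0.6 m/s when the fingers do not hold it ((contact force between the fingers and carton_a below 0.05 N and linear speed of carton_a above 0.6 m/s) or (contact force between the fingers and carton_b below 0.05 N and linear speed of carton_b above 0.6 m/s)).
It fails at once if a bystander is moved by more than 30 mm (distance of any of tool_jar, jar_lidded, pen, scraper, tape_roll from where it was at the start of the episode above 0.03 m).
It also fails if it takes over 72 s, if anything falls off the work surface, if the arm or the gripper's body presses on something with over 40 N, if the wrist force passes 120 N, or if a joint passes its speed limit or range.

## Working session

There is one attempt and no reset: what is moved stays moved. The work goes in short steps, Python scripts to look and compute and a tool call to move; the robot and the scene stay as the last step left them, time stands still between calls to the robot, and variables do not carry over. Pictures are saved under pics/ and viewed, at most 10 in all, crops included, and the job is handed in when it is done.

Besides the shell and the picture viewer there is one more tool, called as a command line: name --argument value ..., lists and objects as JSON in quotes. play_rows: Moves the arm, as the interface text tells. Its arguments: {"type":"object","properties":{"moves":{"type":"array"},"grip":{"type":"number"}},"required":["moves"]}

```bash
mkdir -p pics; ls; cat > h.py <<'E'
import numpy as np, cv2
from station import telemetry, grab_frame, calibration, manip
def K(c): return np.array([[c['fx'],0,c['cx']],[0,c['fy'],c['cy']],[0,0,1.]])
def cloud(d,c):
    h,w=d.shape; u,v=np.meshgrid(np.arange(w),np.arange(h))
    x=(u-c['cx'])/c['fx']; y=(v-c['cy'])/c['fy']; xd,yd=x.copy(),y.copy()
    for _ in range(5):
        s=1+c['k1']*(x*x+y*y); x=xd/s; y=yd/s
    P=np.stack([x*d,y*d,d],-1); T=np.array(c['world_from_camera'])
    W=P@T[:3,:3].T+T[:3,3]; W[d==0]=np.nan
    return W
E
python3 - <<'E'
from h import *
for n in ('scene','top'):
    c=calibration(n); p,d=grab_frame(n); np.savez('f_'+n,p=p,W=cloud(d,c))
    cv2.imwrite(f'pics/{n}0.png',p[...,::-1]); print(n,c,(d>0).mean())
print(telemetry.observe())
E
```

```text
pics
scene {'fx': 487.6029915354251, 'fy': 487.6029915354251, 'cx': 313.36913210154404, 'cy': 198.9096656881664, 'k1': -0.031610939801375235, 'world_from_camera': array([[ 0.89384889, -0.2634504 ,  0.36280579,  0.00866133],
       [-0.44802511, -0.55645682,  0.69973517, -1.05367411],
       [ 0.01754025, -0.78800361, -0.61542071,  1.12922482],
       [ 0.        ,  0.        ,  0.        ,  1.        ]])} 0.9823515625
top {'fx': 402.38641908443714, 'fy': 402.38641908443714, 'cx': 324.8586657687277, 'cy': 209.38595461669394, 'k1': 0.01987775877498592, 'world_from_camera': array([[-0.01630044, -0.98908361,  0.14645102,  0.30680784],
       [-0.99985805,  0.01674914,  0.00183117, -0.07712934],
       [-0.00426411, -0.14640038, -0.98921623,  1.75485343],
       [ 0.        ,  0.        ,  0.        ,  1.        ]])} 0.99594140625
{'t': 0.1, 'joints': array([ 6.50184919e+01,  1.24747519e+01,  9.25196228e+01,  6.62135694e-04,
        7.51321968e+01, -6.42769379e+00]), 'qvel': array([ 0.08417985, -0.08798907, -0.16981817,  0.03182458, -0.01105811,
       -0.01894048]), 'joint_torque': array([-3.46817615e-04, -3.98076582e+01, -3.04970527e+01, -3.17498757e-05,
        4.22555837e-03, -1.49473112e-05]), 'eef_pos': array([0.19850359, 0.59180882, 0.20557075]), 'ee_rot': array([[-9.48024143e-01,  3.18197005e-01, -9.43078563e-04],
       [ 3.18198298e-01,  9.48022074e-01, -1.99769615e-03],
       [ 2.58398363e-04, -2.19395017e-03, -9.99997560e-01]]), 'contact_force': array([ 0.79716646, -0.03075376, -0.75559296]), 'ft_torque': array([ 0.04225419, -0.02035884, -0.0028408 ]), 'grip_force': 0.0, 'gripper_width': 1.000277195483359}
```

View pics/top0.png

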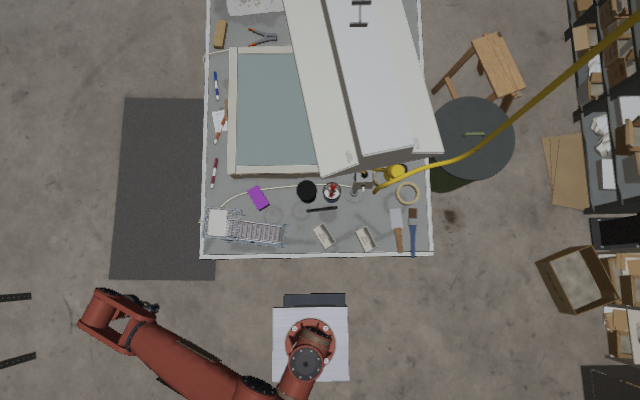

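View pics/scene0.png

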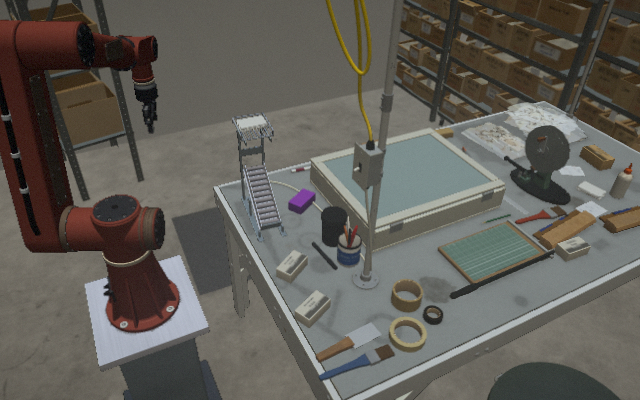

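The top view shows the cartons at about (323,236) and (365,239) and the lane from (205,220) down to (284,237). The purple decoy is at (258,198). The scene view shows the post box at (368,165) and the lane under the shelf at (262,200). Next I'll measure from the depth data.

```bash
cat > m.py <<'E'
from h import *
def rect(P,name):
    (c,s,a)=cv2.minAreaRect((P[:,:2]*1000).astype(np.float32)); print(name,np.round(c,1),np.round(s,1),round(a,1),len(P))
T=np.load('f_top.npz');S=np.load('f_scene.npz')
for nm,F in(('top',T),('scene',S)):
    W=F['W'];p=F['p'].astype(int)
    x,y,z=W[...,0],W[...,1],W[...,2]
    m=((z>.028)&(z<.048)&(x>.25)&(x<.52)&(y>-.3)&(y<.12)).astype(np.uint8)
    n,l,st,ct=cv2.connectedComponentsWithStats(m)
    for i in range(1,n):
        if st[i,4]>40: rect(W[l==i],nm+' carton? z%.3f'%np.median(z[l==i]))
    # stand region
    m=(x>.28)&(x<.50)&(y>.08)&(y<.5)
    q=W[m&(z>.29)&(z<.36)]; rect(q,nm+' shelf'); print('z',np.percentile(q[:,2],[2,50,98]))
    q=W[m&(z>.02)&(z<.2)]; rect(q,nm+' lane')
    np.save('lane_'+nm,q)
    m=(z>.2)&(z<.5)&(x>.3)&(x<.8)&(y>-.3)&(y<.05); q=W[m]
    if len(q): print(nm,'post',np.percentile(q,[2,50,98],axis=0).round(3))
    crop={'top':(195,285,200,250),'scene':(225,345,105,330)}[nm]
    a,b,c,d=crop; im=F['p'][c:d,a:b,::-1]; k=min(800//(b-a),600//(d-c))
    cv2.imwrite(f'pics/{nm}_crop.png',cv2.resize(im,None,fx=k,fy=k,interpolation=cv2.INTER_CUBIC)); print(k)
    # lane plane by RANSAC-ish: slope 32 along y
    q=np.load('lane_'+nm+'.npy'); best=None
    rng=np.random.default_rng(0)
    for _ in range(2000):
        t=q[rng.choice(len(q),3,False)]; nn=np.cross(t[1]-t[0],t[2]-t[0]); L=np.linalg.norm(nn)
        if L<1e-4: continue
        nn/=L; nn*=np.sign(nn[2])
        if abs(nn[2]-np.cos(np.radians(32)))>.04: continue
        k_=(abs((q-t[0])@nn)<.003).sum()
        if best is None or k_>best[0]: best=(k_,nn,t[0])
    k_,nn,t=best; i=abs((q-t)@nn)<.004; c=q[i].mean(0); nn=np.linalg.svd(q[i]-c)[2][2]; nn*=np.sign(nn[2])
    print(nm,'plane',k_,len(q),nn.round(3),c.round(4),'tilt',np.degrees(np.arccos(nn[2])).round(1),'az',np.degrees(np.arctan2(nn[1],nn[0])).round(1))
E
python3 m.py
```

```text
top carton? z0.038 [449.1 -66.3] [99.4 54.6] 31.9 296
top carton? z0.038 [ 431.7 -244.7] [99.1 54.6] 25.0 301
top shelf [456.4 296.7] [ 86.7 135.9] 0.0 662
z [0.31413503 0.33656802 0.34482193]
top lane [466.1 222.9] [252.8  86.8] 83.8 952
top post [[ 0.572 -0.232  0.392]
 [ 0.584 -0.199  0.486]
 [ 0.619 -0.169  0.496]]
8
top plane 300 952 [ 0.007 -0.527  0.85 ] [0.4652 0.2087 0.1023] tilt 31.8 az -89.2
scene carton? z0.037 [448.3 -68.7] [103.5  57.8] 32.1 460
scene carton? z0.037 [ 432.5 -247.4] [104.8  58.9] 26.9 586
scene shelf [460.5 293.9] [146.9  86.5] 84.7 484
z [0.31323504 0.33367786 0.33984633]
scene lane [456.4 225. ] [262.9  87.1] 88.9 1624
scene post [[ 0.579 -0.233  0.217]
 [ 0.604 -0.211  0.43 ]
 [ 0.645 -0.17   0.495]]
2
scene plane 486 1624 [ 0.043 -0.55   0.834] [0.4636 0.2156 0.1062] tilt 33.5 az -85.5
```

View pics/scene_crop.png

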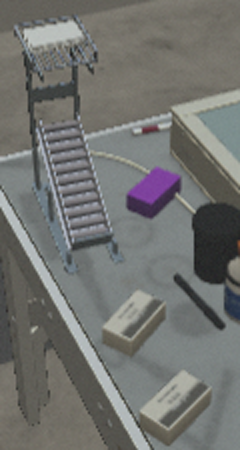

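View pics/top_crop.png

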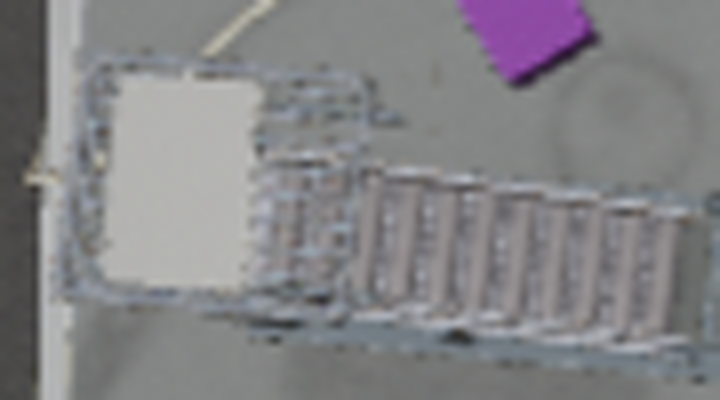

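play_rows --moves '[{"travel": [0, 5, 0], "twist": 0}, {"travel": [0, 5, 0], "twist": 0}, {"travel": [0, 5, 0], "twist": 0}, {"travel": [0, 5, 0], "twist": 0}, {"travel": [0, 5, 0], "twist": 0}, {"travel": [0, 5, 0], "twist": 0}, {"travel": [0, 5, 0], "twist": 0}, {"travel": [0, 5, 0], "twist": 0}, {"travel": [0, 5, 0], "twist": 0}, {"travel": [0, 0, 0], "twist": 0}]'

```text
t: 1.35
eef_pos: [0.3159, 0.9412, 0.1898]
ee_rot: [[-0.948, 0.317, 0.021], [0.318, 0.946, 0.064], [-0.0, 0.067, -0.998]]
contact_force: [-0.9, 0.4, 0.9]
gripper_width: 1.001
grip_force: 0.0
```

```bash
python3 - <<'E'
from h import *
s=telemetry.observe()
for k in('t','joints','eef_pos','ee_rot','contact_force'):print(k,np.round(s[k],3))
c=calibration('wrist');print({k:np.round(v,3) for k,v in c.items()})
E
```

```text
t 1.35
joints [67.313 63.72  17.706  0.273 94.73  -4.104]
eef_pos [0.316 0.941 0.19 ]
ee_rot [[-0.948  0.317  0.021]
 [ 0.318  0.946  0.064]
 [-0.     0.067 -0.998]]
contact_force [-0.886  0.391  0.863]
{'fx': np.float64(349.448), 'fy': np.float64(349.448), 'cx': np.float64(319.362), 'cy': np.float64(199.42), 'k1': np.float64(-0.076), 'world_from_camera': array([[ 0.317,  0.897,  0.308,  0.238],
       [ 0.946, -0.322, -0.036,  0.955],
       [ 0.067,  0.303, -0.951,  0.357],
       [ 0.   ,  0.   ,  0.   ,  1.   ]])}
```

play_rows --moves '[{"travel": [0, 6.25, 0], "twist": 0}, {"travel": [0, 6.25, 0], "twist": 0}, {"travel": [0, 6.25, 0], "twist": 0}, {"travel": [0, 6.25, 0], "twist": 0}]'

```text
t: 1.85
eef_pos: [0.334, 0.995, 0.1829]
ee_rot: [[-0.948, 0.31, 0.073], [0.318, 0.923, 0.218], [-0.0, 0.23, -0.973]]
contact_force: [0.9, -0.1, -0.1]
gripper_width: 0.998
grip_force: 0.0
```

play_rows --moves '[{"travel": [0, -5, 0], "twist": 0}, {"travel": [0, -5, 0], "twist": 0}, {"travel": [0, -5, 0], "twist": 0}, {"travel": [0, 0, 0], "twist": 0}]'

```text
t: 2.35
eef_pos: [0.2877, 0.8591, 0.1432]
ee_rot: [[-0.948, 0.311, 0.066], [0.318, 0.926, 0.201], [0.001, 0.212, -0.977]]
contact_force: [-1.1, 0.5, -0.8]
gripper_width: 1.001
grip_force: 0.0
```

play_rows --moves '[{"travel": [0, -4.9, -3], "twist": 0}, {"travel": [0, -4.9, -3], "twist": 0}, {"travel": [0, -4.9, -3], "twist": 0}, {"travel": [0, -5.8, -1.2], "twist": 0}, {"travel": [0, -5.8, -1.2], "twist": 0}, {"travel": [0, -5.8, -1.2], "twist": 0}, {"travel": [0, -5.8, -1.2], "twist": 0}, {"travel": [0, -5.8, -1.2], "twist": 0}, {"travel": [0, -5.8, -1.2], "twist": 0}, {"travel": [0, -5.8, -1.2], "twist": 0}, {"travel": [0, -5.8, -1.2], "twist": 0}, {"travel": [0, -5.8, -1.2], "twist": 0}]'

```text
t: 3.85
eef_pos: [0.095, 0.2802, 0.1767]
ee_rot: [[-0.948, 0.314, 0.055], [0.319, 0.934, 0.16], [-0.001, 0.169, -0.986]]
contact_force: [0.1, 0.3, 0.2]
gripper_width: 0.999
grip_force: 0.0
```

```bash
cat > s.py <<'E'
from h import *
s=telemetry.observe()
for k in('t','joints','eef_pos','ee_rot','contact_force','ft_torque','joint_torque'):print(k,np.round(s[k],3).tolist())
E
python3 s.py
```

```text
t 3.85
joints [54.379, -44.538, 140.33, 2.88, 74.909, -17.544]
eef_pos [0.095, 0.28, 0.177]
ee_rot [[-0.948, 0.314, 0.055], [0.319, 0.934, 0.16], [-0.001, 0.169, -0.986]]
contact_force [0.146, 0.256, 0.182]
ft_torque [-0.058, 0.059, 0.026]
joint_torque [-0.063, -5.946, -31.777, 0.219, -0.53, -0.033]
```

play_rows --moves '[{"travel": [0, -5.8, -1], "twist": 0}, {"travel": [0, -5.8, -1], "twist": 0}, {"travel": [0, -5.8, -1], "twist": 0}]'

```text
t: 4.22
eef_pos: [0.0817, 0.2409, 0.1488]
ee_rot: [[-0.948, 0.317, 0.019], [0.318, 0.947, 0.056], [-0.0, 0.059, -0.998]]
contact_force: [0.1, 0.1, -0.0]
gripper_width: 0.999
grip_force: 0.0
```

play_rows --moves '[{"travel": [0, -5.8, -0.3], "twist": 0}, {"travel": [0, -1.5, 0], "twist": 0}]'

```text
t: 4.47
eef_pos: [0.0754, 0.2223, 0.1311]
ee_rot: [[-0.948, 0.318, 0.003], [0.318, 0.948, 0.012], [0.001, 0.013, -1.0]]
contact_force: [0.7, 0.5, 0.2]
gripper_width: 1.002
grip_force: 0.0
```

play_rows --moves '[{"travel": [-1, 2, -4.5], "twist": 0}, {"travel": [-4, 2, -4.5], "twist": 0}, {"travel": [-4.2, 1, -4.5], "twist": 0}, {"travel": [-4.2, 0, -4.5], "twist": 0}, {"travel": [-4.2, -0.5, -4.5], "twist": 0}, {"travel": [-4.2, -0.5, -4.5], "twist": 0}, {"travel": [-4, -0.6, 0], "twist": 0}, {"travel": [0, 0, 0], "twist": 0}]'

```text
t: 5.48
eef_pos: [0.3314, 0.1683, 0.4018]
ee_rot: [[-0.947, 0.322, 0.004], [0.322, 0.947, 0.014], [0.001, 0.014, -1.0]]
contact_force: [-0.6, 0.3, -0.3]
gripper_width: 0.996
grip_force: 0.0
```

```bash
python3 s.py; python3 - <<'E'
from h import *
c=calibration('wrist'); p,d=grab_frame('wrist'); np.savez('f_wrist',p=p,W=cloud(d,c)); cv2.imwrite('pics/w1.png',p[...,::-1])
print(np.round(c['world_from_camera'],3))
E
```

```text
t 5.475
joints [15.427, -25.919, 106.817, 0.717, 98.674, -55.675]
eef_pos [0.331, 0.168, 0.402]
ee_rot [[-0.947, 0.322, 0.004], [0.322, 0.947, 0.014], [0.001, 0.014, -1.0]]
contact_force [-0.639, 0.295, -0.289]
ft_torque [-0.03, 0.018, -0.008]
joint_torque [-0.85, -13.567, -33.713, -0.11, -0.236, -0.112]
[[ 0.322  0.901  0.291  0.257]
 [ 0.947 -0.311 -0.084  0.191]
 [ 0.014  0.303 -0.953  0.569]
 [ 0.     0.     0.     1.   ]]
```

View pics/w1.png

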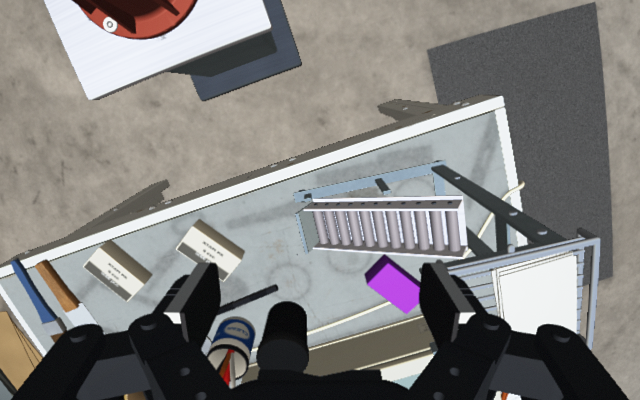

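The wrist view shows the whole lane: stop at (305,228), rollers out to (460,235). The cartons are at (210,250) and (118,272), and the shelf at (545,270). I'll fit the lane frame and carton poses from this depth image.

```bash
cat > lane.py <<'E'
from h import *
F=np.load('f_wrist.npz');W=F['W'];x,y,z=W[...,0],W[...,1],W[...,2]
m=((z>.030)&(z<.045)&(x>.25)&(x<.52)&(y>-.32)&(y<.06)).astype(np.uint8)
n,l,st,ct=cv2.connectedComponentsWithStats(m)
for i in range(1,n):
    if st[i,4]>300:
        P=W[l==i]; r=cv2.minAreaRect((P[:,:2]*1000).astype(np.float32)); print('carton',np.round(r[0],1),np.round(r[1],1),round(r[2],1),st[i,4],np.median(P[:,2]).round(4))
m=(x>.38)&(x<.54)&(y>.08)&(y<.36)&(z>.015)&(z<.2); q=W[m]
nn=np.array([0,-np.sin(np.radians(32)),np.cos(np.radians(32))]) # start
az=np.radians(85)
for it in range(6):
    u=np.array([np.cos(az)*np.cos(np.radians(32)),np.sin(az)*np.cos(np.radians(32)),np.sin(np.radians(32))])
    v=np.array([-np.sin(az),np.cos(az),0]); w=np.cross(u,v)
    if it==0: v0=v
    h=q@w; hist,e=np.histogram(h,np.arange(h.min(),h.max(),.001)); 
    # guide inner-edge points: highest layer; compute per-bin of v extents
    pk=e[np.argmax(hist)]; sel=q[(h>pk-.004)&(h<pk+.012)]
    s=sel@u; t=sel@v; lo=[];hi=[];sc=[]
    for b in np.arange(np.percentile(s,5),np.percentile(s,95),.01):
        k=(s>b)&(s<b+.01)
        if k.sum()>20: sc.append(b+.005);lo.append(np.percentile(t[k],2));hi.append(np.percentile(t[k],98))
    a1=np.polyfit(sc,lo,1)[0];a2=np.polyfit(sc,hi,1)[0]; am=np.median(np.diff(np.array(lo)+np.array(hi))/2/np.diff(sc))
    daz=(a1+a2)/2/np.cos(np.radians(32)); az+=daz
print('az',np.degrees(az),a1,a2,'width',np.median(np.array(hi)-lo),'mid v',np.median(np.array(hi)+lo)/2,'peak h',pk)
mid=np.median(np.array(hi)+lo)/2
k=abs(q@v-mid)<.024
core=q[k]; h=core@w; s=core@u
hist,e=np.histogram(h,np.arange(pk-.03,pk+.04,.001)); print('h hist',[(round(float(a),3),int(b)) for a,b in zip(e,hist) if b>20])
for b in np.arange(s.min(),s.max(),.006):
    kk=(s>=b)&(s<b+.006)
    if kk.sum()>5: print(round(b+.003,3),int(kk.sum()),'h max %.4f med %.4f'%(np.percentile(h[kk],97),np.median(h[kk])))
print('u',u,'v',v,'w',w)
q=W[(x>.36)&(x<.56)&(y>.15)&(y<.45)&(z>.28)&(z<.36)]; t=q@v; print('shelf ymin',np.percentile(q@np.array([np.cos(az),np.sin(az),0]),[1,5]), 'v',np.percentile(t,[2,98]),len(q))
E
python3 lane.py
```

```text
carton [450.2 -65.3] [99.7 56.1] 32.1 1602 0.0386
carton [ 433.4 -243.5] [100.9  56.6] 24.9 1657 0.0387
az 87.11621202069466 0.03970185020230702 -0.03970185022335135 width 0.06842233051557794 mid v -0.4543683462688299 peak h -0.0356890175295031
h hist [(-0.06, 33), (-0.059, 128), (-0.058, 298), (-0.057, 165), (-0.056, 41), (-0.047, 25), (-0.046, 36), (-0.045, 52), (-0.044, 64), (-0.043, 118), (-0.042, 149), (-0.041, 155), (-0.04, 199), (-0.039, 273), (-0.038, 431), (-0.037, 619), (-0.036, 858), (-0.035, 680), (-0.034, 267), (-0.033, 47), (-0.032, 26), (-0.03, 27), (-0.029, 23), (-0.028, 22), (-0.01, 23), (-0.009, 35)]
0.14 408 h max -0.0074 med -0.0248
0.146 76 h max -0.0082 med -0.0247
0.152 47 h max -0.0337 med -0.0349
0.158 115 h max -0.0333 med -0.0349
0.164 128 h max -0.0355 med -0.0395
0.17 22 h max -0.0342 med -0.0360
0.176 101 h max -0.0328 med -0.0350
0.182 172 h max -0.0342 med -0.0374
0.188 20 h max -0.0362 med -0.0404
0.194 67 h max -0.0329 med -0.0352
0.2 141 h max -0.0334 med -0.0356
0.206 113 h max -0.0359 med -0.0399
0.212 40 h max -0.0343 med -0.0357
0.218 132 h max 
[... 496 characters left out ...]
.0331 med -0.0354
0.308 112 h max -0.0362 med -0.0395
0.314 69 h max -0.0333 med -0.0358
0.32 139 h max -0.0327 med -0.0342
0.326 257 h max -0.0339 med -0.0386
0.332 22 h max -0.0358 med -0.0374
0.338 126 h max -0.0332 med -0.0349
0.344 214 h max -0.0336 med -0.0358
0.35 115 h max -0.0367 med -0.0408
0.356 95 h max -0.0331 med -0.0353
0.362 163 h max -0.0328 med -0.0347
0.368 252 h max -0.0352 med -0.0412
0.374 92 h max -0.0558 med -0.0575
0.416 115 h max -0.0287 med -0.0336
0.422 30 h max -0.0269 med -0.0282
u [0.04266559 0.84697416 0.52991926] v [-0.99873363  0.05031035  0.        ] w [-0.02666042 -0.52924819  0.8480481 ]
shelf ymin [0.26457505 0.2855357 ] v [-0.49799441 -0.40313386] 10134
```

```bash
cat > g.py <<'E'
from h import *
F=np.load('f_wrist.npz');W=F['W'];x,y,z=W[...,0],W[...,1],W[...,2]
q=W[(x>.38)&(x<.54)&(y>.08)&(y<.36)&(z>.015)&(z<.2)]
c32,s32=np.cos(np.radians(32)),np.sin(np.radians(32)); az=np.radians(86)
for it in range(5):
    u=np.array([np.cos(az)*c32,np.sin(az)*c32,s32]);v=np.array([-np.sin(az),np.cos(az),0]);w=np.cross(u,v)
    h=q@w;s=q@u;t=q@v
    g=(h>-.0285)&(h<-.021)&(s>.155)&(s<.375)
    if it==0:
        print(np.histogram(t[g],np.arange(t[g].min(),t[g].max()+.004,.004)))
    cen=np.median(t[g]) if it==0 else mid
    r=[]
    for sd in(-1,1):
        k=g&(abs((t-cen)*sd-.036)<.009); p=np.polyfit(s[k],t[k],1); 
        for _ in range(5):
            e=abs(t-np.polyval(p,s))<.004; p=np.polyfit(s[k&e],t[k&e],1)
        r.append((p[0],np.polyval(p,.26),(k&e).sum()))
    mid=(r[0][1]+r[1][1])/2; az+=(r[0][0]+r[1][0])/2/c32
    print(np.degrees(az),r,mid)
k=(abs(t-mid)<.03)&(h>-.03)&(s<.16)
print('stop h>..: s pct',np.percentile(s[k],[5,50,95,99]),'h max',np.percentile(h[k],98))
hp=-.0338; O=.148*u+mid*v+hp*w
print('O',O,'u',u,'v',v,'w',w)
for a in(.05,.15): print(a,(O+a*u).round(4))
np.savez('lanef',O=O,u=u,v=v,w=w)
E
python3 g.py
```

```text
(array([28, 15,  3]), array([-0.4878949, -0.4838949, -0.4798949, -0.4758949]))Traceback (most recent call last):
  File "g.py", line 14, in <module>
    k=g&(abs((t-cen)*sd-.036)<.009); p=np.polyfit(s[k],t[k],1);
                                       ~~~~~~~~~~^^^^^^^^^^^^^
    raise TypeError("expected non-empty vector for x")
TypeError: expected non-empty vector for x
```

```bash
python3 - <<'E'
s=open('g.py').read()
s=s.replace("h=q@w;s=q@u;t=q@v","h=q@w;s=q@u;t=q@v\n    hs,e_=np.histogram(h,np.arange(-.1,.1,.001)); pk=e_[np.argmax(hs)]+.0015; h=h-pk; sd0=t[(abs(h)<.004)]; cen0=np.median(sd0)")
s=s.replace("g=(h>-.0285)&(h<-.021)&(s>.155)&(s<.375)","g=(h>.005)&(h<.013)&(s>.155)&(s<.375)")
s=s.replace("cen=np.median(t[g]) if it==0 else mid","cen=cen0 if it==0 else mid")
s=s.replace("(h>-.03)&(s<.16)","(h>.01)&(s<.16)").replace("hp=-.0338","hp=pk")
s=s.replace("print(np.histogram(t[g],np.arange(t[g].min(),t[g].max()+.004,.004)))","a,b=np.histogram(t[g]-cen0,np.arange(-.06,.06,.004));print(a,b[:1],cen0,pk)")
open('g.py','w').write(s)
E
python3 g.py
```

```text
[  0   0   0   0   0   2 181 211  31   0   0   0   0   0   0   0   0   0
   0   0   0   0  19 215 139   6   0   0   0] [-0.06] -0.4522875697581656 -0.03849999999999995
83.85326693270152 [(np.float64(-0.029323606093538297), np.float64(-0.4831495907006514), np.int64(417)), (np.float64(-0.034224980072842186), np.float64(-0.41621106166093624), np.int64(379))] -0.4496803261807938
58.19578311842226 [(np.float64(-0.7583268114527677), np.float64(-0.43567374321049557), np.int64(1)), (np.float64(-0.00119790348354477), np.float64(-0.4070060816846228), np.int64(398))] -0.4213399124475592g.py:15: RankWarning: Polyfit may be poorly conditioned
  k=g&(abs((t-cen)*sd-.036)<.009); p=np.polyfit(s[k],t[k],1);
g.py:17: RankWarning: Polyfit may be poorly conditioned
  e=abs(t-np.polyval(p,s))<.004; p=np.polyfit(s[k&e],t[k&e],1)
g.py:17: RankWarning: Polyfit may be poorly conditioned
  e=abs(t-np.polyval(p,s))<.004; p=np.polyfit(s[k&e],t[k&e],1)
g.py:17: RankWarning: Polyfit may be poorly conditioned
  e=abs(t-np.polyval(p,s))<.004; p=np.polyfit(s[k&e],t[k&e],1)
g.py:17: RankWarning: Polyfit may be poorly conditioned
  e=abs(t-np.polyval(p,s))<.004; p=np.polyfit(s[k&e],t[k&e],1)
g.py:17: RankWarning: Polyfit may be poorly conditioned
  e=abs(t-np.polyval(p,s))<.004; p=np.polyfit(s[k&e],t[k&e],1)
  return _methods._mean(a, axis=axis, dtype=dtype,
  ret = ret.dtype.type(ret / rcount)
Traceback (most recent call last):
  File "g.py", line 15, in <module>
    k=g&(abs((t-cen)*sd-.036)<.009); p=np.polyfit(s[k],t[k],1);
                                       ~~~~~~~~~~^^^^^^^^^^^^^
TypeError: expected non-empty vector for x
```

```bash
sed -i 's/^q=W\[.*$/&\nC=np.array([.46,.2087,.1]); q=q-C/; s/cen=cen0 if it==0 else mid/cen=cen0/; s/s>.155/s>-.10/; s/s<.375/s<.11/; s/p,.26)/p,0)/; s/-.036)<.009/-.034)<.012/; s/&(s<.16)/\&(s<-.08)/; s/O=.148\*u/s0=np.percentile(s[k],96); O=C+s0*u/' g.py; python3 g.py
```

```text
[  0   0   0   0   0   1 176 224  31   0   0   0   0   0   0   0   0   0
   0   0   0   0  15 213 143   2   0   0   0] [-0.06] -0.007827497208255067 0.003500000000000085
83.81339466554002 [(np.float64(-0.030293749338995934), np.float64(-0.03865878842544423), np.int64(432)), (np.float64(-0.03443515414021708), np.float64(0.02824905060407916), np.int64(373))] -0.005204868910682534
83.79861990569401 [(np.float64(0.0022732867449937106), np.float64(-0.0389267612213848), np.int64(394)), (np.float64(-0.0027106560264677196), np.float64(0.028061278167054317), np.int64(403))] -0.00543274152716524
83.79860768670721 [(np.float64(0.0024918334897120384), np.float64(-0.038928365161511096), np.int64(394)), (np.float64(-0.002492195201816281), np.float64(0.02805967354889647), np.int64(403))] -0.005434345806307313
83.79860767660145 [(np.float64(0.0024920142317947226), np.float64(-0.038928366488466766), np.int64(394)), (np.float64(-0.0024920145309504115), np.float64(0.02805967222218677), np.int64(403))] -0.005434347133139998
83.7986076765931 [(np.float64(0.0024920143812780563), np.float64(-0.03892836648956423), np.int64(394)), (np.float64(-0.0024920143815256595), np.float64(0.02805967222108952), np.int64(403))] -0.005434347134237355
stop h>..: s pct [-0.10927595 -0.10669384 -0.1054659  -0.10496208] h max 0.027297353728941792
O [0.45554236 0.11736893 0.0470902 ] u [0.09160914 0.84308561 0.52991926] v [-0.99414834  0.10802351  0.        ] w [-0.05724374 -0.52681836  0.8480481 ]
0.05 [0.4601 0.1595 0.0736]
0.15 [0.4693 0.2438 0.1266]
```

```bash
cat > plan.py <<'E'
import sys
from h import *
from scipy.spatial.transform import Rotation as Ro
# usage: plan.py x y z N [twist_total]
def plan(target,N,tw=0,R=None,p=None):
    s=telemetry.observe(); R=np.array(s['ee_rot']) if R is None else R; p=np.array(s['eef_pos']) if p is None else p
    d=(np.array(target)-p)*100/N; rows=[]
    for i in range(N):
        t=np.round(R.T@d,2); rows.append('{"travel": %s, "twist": %.3f}'%(t.tolist(),tw/N))
        R=R@Ro.from_euler('z',tw/N).as_matrix()
    print('['+', '.join(rows)+']')
if __name__=='__main__':
    a=[float(v) for v in sys.argv[1:]]
    plan(a[:3],int(a[3]),a[4] if len(a)>4 else 0)
E
python3 plan.py .4497 -.0658 .12 12 2.255
```

```text
[{"travel": [-1.58, -1.57, 2.32], "twist": 0.188}, {"travel": [-1.84, -1.24, 2.32], "twist": 0.188}, {"travel": [-2.04, -0.88, 2.32], "twist": 0.188}, {"travel": [-2.17, -0.48, 2.32], "twist": 0.188}, {"travel": [-2.22, -0.07, 2.32], "twist": 0.188}, {"travel": [-2.2, 0.35, 2.32], "twist": 0.188}, {"travel": [-2.09, 0.75, 2.32], "twist": 0.188}, {"travel": [-1.91, 1.13, 2.32], "twist": 0.188}, {"travel": [-1.67, 1.47, 2.32], "twist": 0.188}, {"travel": [-1.37, 1.75, 2.32], "twist": 0.188}, {"travel": [-1.01, 1.98, 2.32], "twist": 0.188}, {"travel": [-0.63, 2.13, 2.32], "twist": 0.188}]
```

play_rows --moves '[{"travel": [-1.6, -1.6, 2.3], "twist": 0.186}, {"travel": [-1.8, -1.2, 2.3], "twist": 0.186}, {"travel": [-2.0, -0.9, 2.3], "twist": 0.186}, {"travel": [-2.2, -0.5, 2.3], "twist": 0.186}, {"travel": [-2.2, -0.1, 2.3], "twist": 0.186}, {"travel": [-2.2, 0.3, 2.3], "twist": 0.186}, {"travel": [-2.1, 0.7, 2.3], "twist": 0.186}, {"travel": [-1.9, 1.1, 2.3], "twist": 0.186}, {"travel": [-1.7, 1.5, 2.3], "twist": 0.186}, {"travel": [-1.4, 1.7, 2.3], "twist": 0.186}, {"travel": [-1.0, 2.0, 2.3], "twist": 0.186}, {"travel": [-0.6, 2.1, 2.3], "twist": 0.186}]'

```text
t: 7.02
eef_pos: [0.4502, -0.0631, 0.1221]
ee_rot: [[0.836, 0.549, 0.004], [0.549, -0.836, 0.015], [0.011, -0.01, -1.0]]
contact_force: [0.6, 0.1, -0.4]
gripper_width: 1.004
grip_force: 0.0
```

play_rows --moves '[{"travel": [0, 0, 0], "twist": 0.02}]'

```text
t: 7.15
eef_pos: [0.4486, -0.0629, 0.1209]
ee_rot: [[0.844, 0.536, -0.001], [0.536, -0.844, 0.016], [0.008, -0.014, -1.0]]
contact_force: [-0.6, 0.3, 1.1]
gripper_width: 1.0
grip_force: 0.0
```

```bash
python3 s.py; python3 plan.py .4497 -.0658 .016 4
```

```text
t 7.15
joints [-17.518, -3.355, 119.188, 0.97, 64.493, 39.642]
eef_pos [0.449, -0.063, 0.121]
ee_rot [[0.844, 0.536, -0.001], [0.536, -0.844, 0.016], [0.008, -0.014, -1.0]]
contact_force [-0.623, 0.347, 1.127]
ft_torque [-0.014, 0.014, 0.045]
joint_torque [-0.613, -24.336, -27.864, -0.038, -0.195, 0.099]
[{"travel": [-0.04, 0.11, 2.62], "twist": 0.000}, {"travel": [-0.04, 0.11, 2.62], "twist": 0.000}, {"travel": [-0.04, 0.11, 2.62], "twist": 0.000}, {"travel": [-0.04, 0.11, 2.62], "twist": 0.000}]
```

play_rows --moves '[{"travel": [0, 0.2, 3.5], "twist": 0}, {"travel": [-0.1, 0.1, 3.5], "twist": 0}, {"travel": [0, 0.1, 2.5], "twist": 0}, {"travel": [0, 0, 0.9], "twist": 0}, {"travel": [0, 0, 0], "twist": 0}]'

```text
t: 7.78
eef_pos: [0.4523, -0.0656, 0.0193]
ee_rot: [[0.843, 0.538, 0.004], [0.538, -0.843, 0.015], [0.011, -0.01, -1.0]]
contact_force: [0.5, -0.0, 0.2]
gripper_width: 0.999
grip_force: 0.0
```

play_rows --grip 0 --moves '[{"travel": [0, 0, 0], "twist": 0}, {"travel": [0, 0, 0], "twist": 0}, {"travel": [0, 0, 0], "twist": 0}, {"travel": [0, 0, 0], "twist": 0}, {"travel": [0, 0, 0], "twist": 0}]'

```text
t: 8.4
eef_pos: [0.4523, -0.0664, 0.0189]
ee_rot: [[0.844, 0.536, 0.004], [0.536, -0.844, 0.014], [0.011, -0.01, -1.0]]
contact_force: [0.2, 0.3, -0.5]
gripper_width: -0.001
grip_force: 0.0
```

```bash
python3 - <<'E'
from h import *
c=calibration('wrist'); p,d=grab_frame('wrist'); cv2.imwrite('pics/w2.png',p[...,::-1]); 
c=calibration('top'); p,d=grab_frame('top'); W=cloud(d,c);np.savez('f_top2',p=p,W=W)
s=telemetry.observe();print(s['gripper_width'],s['grip_force'],s['t'])
E
```

```text
0.002433288784952345 0.0 8.5
```

View pics/w2.png

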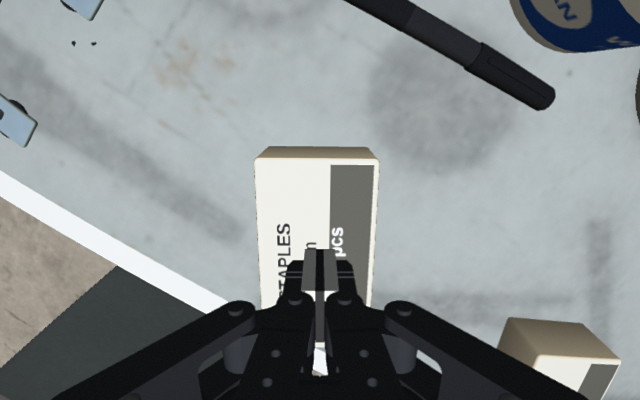

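The shut fingers are at (318,270), directly over the carton's top face, so they closed above it. I'll check where the fingertips are relative to the TCP, using the depth data.

```bash
python3 - <<'E'
from h import *
s=telemetry.observe();c=calibration('wrist'); p,d=grab_frame('wrist'); W=cloud(d,c)
R=np.array(s['ee_rot']);T=(W-np.array(s['eef_pos']))@R
for v in range(150,400,15): print(v,[tuple((T[v,u]*1000).round(0).astype(int).tolist())+(round(float(W[v,u,2]),3),) if d[v,u]>0 else None for u in (290,318,345)])
E
```

```text
150 [(49, -14, 1, 0.019), (49, -1, 2, 0.017), (48, 13, 4, 0.015)]
165 [(46, -13, -19, 0.038), (46, -1, -20, 0.039), (46, 11, -20, 0.039)]
180 [(39, -13, -20, 0.039), (39, -1, -19, 0.038), (39, 11, -20, 0.039)]
195 [(32, -13, -19, 0.038), (32, -1, -19, 0.038), (33, 11, -20, 0.039)]
210 [(26, -13, -20, 0.039), (26, -1, -20, 0.039), (25, 11, -19, 0.038)]
225 [(18, -13, -20, 0.039), (18, -1, -19, 0.038), (19, 11, -20, 0.039)]
240 [(11, -14, -20, 0.039), (11, -1, -20, 0.039), (11, 12, -21, 0.039)]
255 [(3, -14, -20, 0.039), (12, -1, -36, 0.055), (3, 12, -20, 0.039)]
270 [(7, -12, -42, 0.061), (11, -1, -49, 0.068), (6, 10, -39, 0.058)]
285 [(7, -11, -52, 0.071), (11, -1, -59, 0.078), (7, 10, -52, 0.071)]
300 [(13, -10, -72, 0.091), (7, -1, -62, 0.081), (13, 8, -71, 0.09)]
315 [(12, -9, -77, 0.096), (1, -1, -62, 0.081), (12, 8, -78, 0.097)]
330 [(17, -8, -90, 0.11), (-5, -1, -63, 0.082), (16, 7, -90, 0.109)]
345 [(17, -7, -96, 0.116), (-50, -1, -19, 0.037), (16, 6, -96, 0.115)]
360 [(17, -7, -102, 0.121), (-96, -1, 21, -0.003), (17, 6, -102, 0.121)]
375 [(17, -7, -107, 0.126), (11, 0, -101, 0.12), (17, 6, -107, 0.126)]
390 [(16, -6, -110, 0.129), (10, 0, -104, 0.123), (16, 5, -110, 0.129)]
```

```bash
python3 - <<'E'
from h import *
s=telemetry.observe();c=calibration('wrist'); p,d=grab_frame('wrist'); W=cloud(d,c)
R=np.array(s['ee_rot']);T=(W-np.array(s['eef_pos']))@R
for u in(300,308,318,328): print(u,[(v,)+tuple((T[v,u]*1000).round(0).astype(int).tolist()) for v in range(243,262,2)])
m=(T[...,2]<-23)&(T[...,2]>-60)&(abs(T[...,1])<40)&(abs(T[...,0])<30); print('frontmost',np.nanmax(T[m][:,2]),T[m][np.argsort(-T[m][:,2])[:8]].round(3).tolist())
E
```

```text
300 [(243, 9, -9, -20), (245, 9, -9, -20), (247, 7, -9, -20), (249, 6, -9, -19), (251, 5, -9, -20), (253, 5, -9, -21), (255, 3, -9, -20), (257, 2, -9, -19), (259, 1, -9, -19), (261, 7, -8, -34)]
308 [(243, 10, -5, -20), (245, 8, -5, -20), (247, 8, -5, -21), (249, 10, -5, -28), (251, 11, -5, -31), (253, 11, -5, -33), (255, 11, -5, -36), (257, 11, -5, -37), (259, 10, -5, -37), (261, 11, -5, -41)]
318 [(243, 9, -1, -20), (245, 8, -1, -19), (247, 8, -1, -21), (249, 11, -1, -30), (251, 11, -1, -32), (253, 11, -1, -33), (255, 11, -1, -35), (257, 11, -1, -36), (259, 11, -1, -39), (261, 11, -1, -40)]
328 [(243, 9, 4, -20), (245, 8, 4, -19), (247, 8, 4, -20), (249, 11, 4, -29), (251, 11, 4, -31), (253, 11, 4, -34), (255, 10, 4, -34), (257, 11, 3, -37), (259, 11, 3, -39), (261, 11, 3, -40)]Traceback (most recent call last):
  File "<stdin>", line 5, in <module>
    res = np.fmax.reduce(a, axis=axis, out=out, **kwargs)
ValueError: zero-size array to reduction operation fmax which has no identity
```

play_rows --grip 1 --moves '[{"travel": [-0.2, 0, -0.5], "twist": 0}, {"travel": [0, 0, 0], "twist": 0}, {"travel": [0, 0, 0], "twist": 0}, {"travel": [0, 0, 0], "twist": 0}, {"travel": [0, 0, 0], "twist": 0}]'

```text
t: 9.22
eef_pos: [0.4506, -0.0675, 0.0238]
ee_rot: [[0.844, 0.536, 0.004], [0.536, -0.844, 0.014], [0.011, -0.01, -1.0]]
contact_force: [1.2, 0.2, 0.6]
gripper_width: 0.997
grip_force: 0.0
```

play_rows --moves '[{"travel": [0, 0, 1.5], "twist": 0}, {"travel": [0, 0, 1.2], "twist": 0}, {"travel": [0, 0, 0.8], "twist": 0}, {"travel": [0, 0, 0.6], "twist": 0}, {"travel": [0, 0, 0], "twist": 0}]'

```text
t: 9.85
eef_pos: [0.4503, -0.0667, -0.0178]
ee_rot: [[0.844, 0.536, 0.003], [0.536, -0.844, 0.015], [0.01, -0.011, -1.0]]
contact_force: [-0.3, 0.4, -0.1]
gripper_width: 0.996
grip_force: 0.0
```

play_rows --grip 0 --moves '[{"travel": [0, 0, 0], "twist": 0}, {"travel": [0, 0, 0], "twist": 0}, {"travel": [0, 0, 0], "twist": 0}, {"travel": [0, 0, 0], "twist": 0}]'

```text
t: 10.35
eef_pos: [0.4508, -0.0664, -0.0164]
ee_rot: [[0.844, 0.536, 0.004], [0.536, -0.844, 0.015], [0.011, -0.011, -1.0]]
contact_force: [-2.4, 2.2, 6.1]
gripper_width: 0.631
grip_force: 65.7
```

play_rows --moves '[{"travel": [0, 0, -1], "twist": 0}, {"travel": [0, 0, -2], "twist": 0}, {"travel": [0, 0, -1], "twist": 0}, {"travel": [0, 0, 0], "twist": 0}, {"travel": [0, 0, 0], "twist": 0}]'

```text
t: 10.98
eef_pos: [0.4498, -0.0673, 0.0222]
ee_rot: [[0.844, 0.536, 0.003], [0.536, -0.844, 0.015], [0.01, -0.011, -1.0]]
contact_force: [-0.8, -0.6, -6.5]
gripper_width: 0.631
grip_force: 65.4
```

```bash
python3 s.py
```

```text
t 10.975
joints [-17.985, 6.408, 122.051, 1.086, 51.66, 38.92]
eef_pos [0.45, -0.067, 0.022]
ee_rot [[0.844, 0.536, 0.003], [0.536, -0.844, 0.015], [0.01, -0.011, -1.0]]
contact_force [-0.801, -0.591, -6.504]
ft_torque [-0.048, 0.032, 0.005]
joint_torque [-0.018, -31.349, -26.208, 0.067, -0.043, -0.0]
```

```bash
cat > tip.py <<'E'
from h import *
s=telemetry.observe();c=calibration('wrist'); p,d=grab_frame('wrist'); W=cloud(d,c)
R=np.array(s['ee_rot']);T=(W-np.array(s['eef_pos']))@R*1000
for sg in(-1,1):
    for a,b in((29,33),(33,37),(37,41),(41,46)):
        m=(T[...,1]*sg>a)&(T[...,1]*sg<b)&(abs(T[...,0])<16)&(T[...,2]<0)&(T[...,2]>-70)
        print(sg,a,m.sum(), np.percentile(T[m][:,2],[90,97,100]).round(1) if m.sum()>3 else '', np.percentile(T[m][:,0],[50,95]).round(1) if m.sum()>3 else '')
z=W[...,2]*1000
m=(T[...,0]>14)&(T[...,0]<80)&(abs(T[...,1])<40)&(T[...,2]>-80)&(T[...,2]<5)
zz=T[...,2][m]; h,e=np.histogram(zz,np.arange(-80,6,2)); print('top z',e[np.argmax(h)])
k=m&(abs(T[...,2]-e[np.argmax(h)]-1)<3); print('carton top x,y range',np.percentile(T[k][:,:2],[1,99],axis=0).round(1).tolist())
E
python3 tip.py
```

```text
-1 29 508 [-43.6 -37.5 -32.8] [10.8 11.4]
-1 33 230 [-38.3 -35.1 -32.3] [10.2 11.8]
-1 37 323 [-39.8 -36.3 -34.7] [6.8 7.5]
-1 41 2  
1 29 514 [-41.6 -36.7 -32.9] [10.9 11.5]
1 33 214 [-38.2 -35.7 -33.9] [ 7.2 11.8]
1 37 300 [-39.9 -37.4 -33.8] [6.9 7.7]
1 41 1  
top z -56
carton top x,y range [[14.4, -26.7], [50.6, 26.5]]
```

play_rows --moves '[{"travel": [0, 0, 1.5], "twist": 0}, {"travel": [0, 0, 1.5], "twist": 0}, {"travel": [0, 0, 0.7], "twist": 0}, {"travel": [0, 0, 0.3], "twist": 0}, {"travel": [0, 0, 0], "twist": 0}]'

```text
t: 11.65
eef_pos: [0.4489, -0.0664, -0.0164]
ee_rot: [[0.844, 0.537, -0.002], [0.537, -0.844, 0.016], [0.007, -0.015, -1.0]]
contact_force: [-9.8, 1.4, 11.7]
gripper_width: 0.63
grip_force: 67.4
```

play_rows --grip 1 --moves '[{"travel": [0, 0, 0], "twist": 0}, {"travel": [0, 0, 0], "twist": 0}, {"travel": [0, 0, 0], "twist": 0}, {"travel": [0, 0, -2.5], "twist": 0}, {"travel": [0, 0, -5], "twist": 0}, {"travel": [0, 0, -6], "twist": 0}, {"travel": [0, 0, -3], "twist": 0}]'

```text
t: 12.52
eef_pos: [0.4525, -0.0701, 0.1519]
ee_rot: [[0.844, 0.536, 0.01], [0.536, -0.844, 0.012], [0.015, -0.005, -1.0]]
contact_force: [0.7, -0.3, -0.4]
gripper_width: 1.0
grip_force: 0.0
```

```bash
python3 plan.py .4326 -.2441 .13 8 .124
```

```text
[{"travel": [-1.38, 1.7, 0.24], "twist": 0.015}, {"travel": [-1.35, 1.73, 0.24], "twist": 0.015}, {"travel": [-1.33, 1.75, 0.24], "twist": 0.015}, {"travel": [-1.3, 1.77, 0.24], "twist": 0.015}, {"travel": [-1.27, 1.79, 0.24], "twist": 0.015}, {"travel": [-1.24, 1.81, 0.24], "twist": 0.015}, {"travel": [-1.22, 1.82, 0.24], "twist": 0.015}, {"travel": [-1.19, 1.84, 0.24], "twist": 0.015}]
```

play_rows --moves '[{"travel": [-1.8, 2.3, 0.4], "twist": 0.02}, {"travel": [-1.8, 2.3, 0.4], "twist": 0.02}, {"travel": [-1.7, 2.4, 0.4], "twist": 0.02}, {"travel": [-1.7, 2.4, 0.4], "twist": 0.02}, {"travel": [-1.7, 2.4, 0.4], "twist": 0.02}, {"travel": [-1.6, 2.4, 0.4], "twist": 0.02}, {"travel": [0, 0, 0], "twist": 0}]'

```text
t: 13.4
eef_pos: [0.4305, -0.2448, 0.1211]
ee_rot: [[0.903, 0.429, 0.004], [0.429, -0.903, 0.014], [0.01, -0.011, -1.0]]
contact_force: [0.5, 0.8, -0.7]
gripper_width: 1.0
grip_force: 0.0
```

```bash
python3 - <<'E'
from h import *
s=telemetry.observe();c=calibration('wrist'); p,d=grab_frame('wrist'); W=cloud(d,c)
print(np.round(s['eef_pos'],4),np.degrees(np.arctan2(s['ee_rot'][1][0],s['ee_rot'][0][0])))
x,y,z=W[...,0],W[...,1],W[...,2]
m=((z>.030)&(z<.045)&(x>.36)&(x<.50)&(y>-.33)&(y<-.17)); P=W[m]; r=cv2.minAreaRect((P[:,:2]*1000).astype(np.float32)); print(r,m.sum())
E
python3 plan.py .4326 -.2441 -.017 5
```

```text
[ 0.4305 -0.2448  0.1211] 25.389014079288682
((433.3711853027344, -244.9159698486328), (100.60887145996094, 55.19321060180664), 24.983863830566406) 9398
[{"travel": [0.01, 0.06, 2.76], "twist": 0.000}, {"travel": [0.01, 0.06, 2.76], "twist": 0.000}, {"travel": [0.01, 0.06, 2.76], "twist": 0.000}, {"travel": [0.01, 0.06, 2.76], "twist": 0.000}, {"travel": [0.01, 0.06, 2.76], "twist": 0.000}]
```

play_rows --moves '[{"travel": [0.2, 0.1, 4.5], "twist": 0}, {"travel": [0, 0.1, 4.5], "twist": 0}, {"travel": [0, 0.1, 2.8], "twist": 0}, {"travel": [0, 0, 1.4], "twist": 0}, {"travel": [0, 0, 0.6], "twist": 0}, {"travel": [0, 0, 0], "twist": 0}]'

```text
t: 14.2
eef_pos: [0.435, -0.2433, -0.0161]
ee_rot: [[0.902, 0.432, 0.005], [0.432, -0.902, 0.014], [0.01, -0.01, -1.0]]
contact_force: [0.7, -0.1, 0.2]
gripper_width: 0.996
grip_force: 0.0
```

play_rows --grip 0 --moves '[{"travel": [0, 0, 0], "twist": 0}, {"travel": [0, 0, 0], "twist": 0}, {"travel": [0, 0, 0], "twist": 0}, {"travel": [0, 0, 0], "twist": 0}, {"travel": [0, 0, -1.5], "twist": 0}, {"travel": [0, 0, -3], "twist": 0}, {"travel": [0, 0, -3], "twist": 0}, {"travel": [0, 0, -3], "twist": 0}, {"travel": [0, 0, 0], "twist": 0}, {"travel": [0, 0, 0], "twist": 0}]'

```text
t: 15.45
eef_pos: [0.433, -0.244, 0.0872]
ee_rot: [[0.902, 0.431, 0.003], [0.431, -0.902, 0.016], [0.009, -0.013, -1.0]]
contact_force: [-0.2, 0.4, -3.1]
gripper_width: 0.634
grip_force: 64.2
```

```bash
python3 s.py; python3 tip.py|tail -2; python3 plan.py .30 0.0 .30 9 
```

```text
t 15.45
joints [-38.026, 5.142, 114.717, 0.907, 60.576, 25.979]
eef_pos [0.433, -0.244, 0.087]
ee_rot [[0.902, 0.431, 0.003], [0.431, -0.902, 0.016], [0.009, -0.013, -1.0]]
contact_force [-0.23, 0.404, -3.136]
ft_torque [-0.015, -0.004, -0.019]
joint_torque [-0.026, -32.538, -28.558, 0.051, -0.045, -0.0]
top z -54
carton top x,y range [[14.4, -26.5], [48.4, 26.7]]
[{"travel": [-0.14, -3.11, -2.33], "twist": 0.000}, {"travel": [-0.14, -3.11, -2.33], "twist": 0.000}, {"travel": [-0.14, -3.11, -2.33], "twist": 0.000}, {"travel": [-0.14, -3.11, -2.33], "twist": 0.000}, {"travel": [-0.14, -3.11, -2.33], "twist": 0.000}, {"travel": [-0.14, -3.11, -2.33], "twist": 0.000}, {"travel": [-0.14, -3.11, -2.33], "twist": 0.000}, {"travel": [-0.14, -3.11, -2.33], "twist": 0.000}, {"travel": [-0.14, -3.11, -2.33], "twist": 0.000}]
```

Carton A reads 6.5 N, so it is the heavy one. Carton B reads about 3 N, so it goes in first. Next I'll carry B to the stretched pose, where the reach limit can tilt the tool.

```bash
cat > chain.py <<'E'
import sys,json
from h import *
from scipy.spatial.transform import Rotation as Ro
# args: x,y,z,N,twist ...
s=telemetry.observe(); R=np.array(s['ee_rot']); p=np.array(s['eef_pos'])
for a in sys.argv[1:]:
    t=[float(v) for v in a.split(',')]; N=int(t[3]); tw=t[4]/N; d=(np.array(t[:3])-p)*100/N; o=[]
    for i in range(N):
        o.append('{"travel": [%.1f, %.1f, %.1f], "twist": %.3f}'%(*(R.T@d),tw)); R=R@Ro.from_euler('z',tw).as_matrix()
    p=np.array(t[:3]); print('['+', '.join(o)+']')
E
python3 chain.py .36,0,.3,7,0 .25,.3,.33,7,-.5 .092,.82,.26,11,-.517
```

```text
[{"travel": [0.6, -3.6, -3.0], "twist": 0.000}, {"travel": [0.6, -3.6, -3.0], "twist": 0.000}, {"travel": [0.6, -3.6, -3.0], "twist": 0.000}, {"travel": [0.6, -3.6, -3.0], "twist": 0.000}, {"travel": [0.6, -3.6, -3.0], "twist": 0.000}, {"travel": [0.6, -3.6, -3.0], "twist": 0.000}, {"travel": [0.6, -3.6, -3.0], "twist": 0.000}]
[{"travel": [0.4, -4.6, -0.4], "twist": -0.071}, {"travel": [0.8, -4.5, -0.4], "twist": -0.071}, {"travel": [1.1, -4.4, -0.4], "twist": -0.071}, {"travel": [1.4, -4.4, -0.4], "twist": -0.071}, {"travel": [1.7, -4.2, -0.4], "twist": -0.071}, {"travel": [2.0, -4.1, -0.4], "twist": -0.071}, {"travel": [2.3, -4.0, -0.4], "twist": -0.071}]
[{"travel": [3.0, -3.9, 0.7], "twist": -0.047}, {"travel": [3.2, -3.8, 0.7], "twist": -0.047}, {"travel": [3.3, -3.6, 0.7], "twist": -0.047}, {"travel": [3.5, -3.5, 0.7], "twist": -0.047}, {"travel": [3.7, -3.3, 0.7], "twist": -0.047}, {"travel": [3.8, -3.1, 0.7], "twist": -0.047}, {"travel": [4.0, -2.9, 0.7], "twist": -0.047}, {"travel": [4.1, -2.8, 0.7], "twist": -0.047}, {"travel": [4.2, -2.6, 0.7], "twist": -0.047}, {"travel": [4.3, -2.4, 0.7], "twist": -0.047}, {"travel": [4.4, -2.1, 0.7], "twist": -0.047}]
```

play_rows --moves '[{"travel": [0.6, -3.6, -3.0], "twist": 0}, {"travel": [0.6, -3.6, -3.0], "twist": 0}, {"travel": [0.6, -3.6, -3.0], "twist": 0}, {"travel": [0.6, -3.6, -3.0], "twist": 0}, {"travel": [0.6, -3.6, -3.0], "twist": 0}, {"travel": [0.6, -3.6, -3.0], "twist": 0}, {"travel": [0.6, -3.6, -3.0], "twist": 0}]'

```text
t: 16.38
eef_pos: [0.3609, -0.001, 0.3003]
ee_rot: [[0.902, 0.431, 0.001], [0.431, -0.902, 0.015], [0.007, -0.013, -1.0]]
contact_force: [0.3, -0.5, -2.4]
gripper_width: 0.634
grip_force: 64.6
```

play_rows --moves '[{"travel": [0.4, -4.6, -0.4], "twist": -0.07}, {"travel": [0.8, -4.5, -0.4], "twist": -0.07}, {"travel": [1.1, -4.4, -0.4], "twist": -0.07}, {"travel": [1.4, -4.4, -0.4], "twist": -0.07}, {"travel": [1.7, -4.2, -0.4], "twist": -0.07}, {"travel": [2.0, -4.1, -0.4], "twist": -0.07}, {"travel": [2.3, -4.0, -0.4], "twist": -0.08}]'

```text
t: 17.25
eef_pos: [0.2524, 0.2998, 0.3314]
ee_rot: [[0.583, 0.813, 0.002], [0.813, -0.583, 0.012], [0.011, -0.006, -1.0]]
contact_force: [0.7, -0.2, -2.5]
gripper_width: 0.634
grip_force: 64.7
```

play_rows --moves '[{"travel": [3.0, -3.9, 0.7], "twist": -0.047}, {"travel": [3.2, -3.8, 0.7], "twist": -0.047}, {"travel": [3.3, -3.6, 0.7], "twist": -0.047}, {"travel": [3.5, -3.5, 0.7], "twist": -0.047}, {"travel": [3.7, -3.3, 0.7], "twist": -0.047}, {"travel": [3.8, -3.1, 0.7], "twist": -0.047}, {"travel": [4.0, -2.9, 0.7], "twist": -0.047}, {"travel": [4.1, -2.8, 0.7], "twist": -0.047}, {"travel": [4.2, -2.6, 0.7], "twist": -0.047}, {"travel": [4.3, -2.4, 0.7], "twist": -0.047}, {"travel": [4.4, -2.1, 0.7], "twist": -0.047}]'

```text
t: 18.62
eef_pos: [0.0949, 0.819, 0.2587]
ee_rot: [[0.106, 0.994, 0.003], [0.994, -0.106, 0.009], [0.009, 0.002, -1.0]]
contact_force: [0.5, 0.5, -2.1]
gripper_width: 0.635
grip_force: 64.6
```

play_rows --moves '[{"travel": [5, 0, 0], "twist": 0}, {"travel": [5, 0, 0], "twist": 0}, {"travel": [6, 0, 0], "twist": 0}, {"travel": [6.2, 0, 0], "twist": 0}, {"travel": [6.2, 0, 0], "twist": 0}, {"travel": [6.2, 0, 0], "twist": 0}, {"travel": [6.2, 0, 0], "twist": 0}, {"travel": [6.2, 0, 0], "twist": 0}, {"travel": [6.2, 0, 0], "twist": 0}, {"travel": [6.2, 0, 0], "twist": 0}]'

```text
t: 19.88
eef_pos: [0.1195, 1.0559, 0.2261]
ee_rot: [[0.102, 0.994, 0.035], [0.949, -0.108, 0.295], [0.297, 0.004, -0.955]]
contact_force: [-0.3, 0.5, -3.1]
gripper_width: 0.636
grip_force: 66.8
```

```bash
cat >> s.py <<'E'
z=np.array(s['ee_rot'])[:,2];x=np.array(s['ee_rot'])[:,0];L=np.load('lanef.npz')
print('tilt',np.degrees(np.arccos(-z[2])).round(2),'z az',np.degrees(np.arctan2(z[1],z[0])).round(2),'x az',np.degrees(np.arctan2(x[1],x[0])).round(2))
R=np.array(s['ee_rot']); M=np.stack([L['u'],L['v'],L['w']],1); print('lane coords',((np.array(s['eef_pos'])-L['O'])@M).round(4),'axes in lane\n',(M.T@R).round(3))
E
python3 s.py
```

```text
t 19.875
joints [79.426, 62.29, 17.9, 1.114, 82.561, 85.618]
eef_pos [0.119, 1.056, 0.226]
ee_rot [[0.102, 0.994, 0.035], [0.949, -0.108, 0.295], [0.297, 0.004, -0.955]]
contact_force [-0.251, 0.507, -3.144]
ft_torque [-0.334, -0.022, -0.013]
joint_torque [-0.005, -74.604, -35.436, 0.07, -1.127, 0.0]
tilt 17.29 z az 83.15 x az 83.86
lane coords [ 0.8554  0.4355 -0.3234] axes in lane
 [[ 0.967  0.002 -0.254]
 [ 0.001 -1.    -0.003]
 [-0.254  0.003 -0.967]]
```

play_rows --moves '[{"travel": [6.2, 0, 0], "twist": 0}, {"travel": [6.2, 0, 0], "twist": 0}, {"travel": [6.2, 0, 0], "twist": 0}, {"travel": [6.2, 0, 0], "twist": 0}]'

```text
t: 20.38
eef_pos: [0.1234, 1.1001, 0.2716]
ee_rot: [[0.094, 0.994, 0.053], [0.887, -0.108, 0.448], [0.451, 0.005, -0.892]]
contact_force: [-0.2, -0.6, -3.1]
gripper_width: 0.627
grip_force: 66.8
```

play_rows --moves '[{"travel": [6.2, 0, 0], "twist": 0}, {"travel": [6.2, 0, 0], "twist": 0}]'

```text
t: 20.62
eef_pos: [0.1247, 1.1169, 0.3048]
ee_rot: [[0.09, 0.994, 0.061], [0.849, -0.108, 0.517], [0.52, 0.005, -0.854]]
contact_force: [0.3, -0.5, -2.4]
gripper_width: 0.634
grip_force: 66.8
```

play_rows --moves '[{"travel": [-3, 0, 0], "twist": 0}, {"travel": [-4, 0, 0], "twist": 0}, {"travel": [0, 0, 0], "twist": 0}]'

```text
t: 21.0
eef_pos: [0.1168, 1.0493, 0.2534]
ee_rot: [[0.092, 0.994, 0.057], [0.861, -0.108, 0.496], [0.5, 0.003, -0.866]]
contact_force: [0.7, 0.3, -5.5]
gripper_width: 0.626
grip_force: 66.8
```

```bash
python3 s.py; python3 tip.py | tail -2
```

```text
t 21.0
joints [79.177, 46.857, 43.702, 2.489, 59.561, 84.637]
eef_pos [0.117, 1.049, 0.253]
ee_rot [[0.092, 0.994, 0.057], [0.861, -0.108, 0.496], [0.5, 0.003, -0.866]]
contact_force [0.655, 0.287, -5.544]
ft_torque [-0.545, 0.023, 0.022]
joint_torque [-0.099, -79.622, -41.168, 0.171, -2.747, -0.012]
tilt 29.97 z az 83.48 x az 83.91
lane coords [ 0.864   0.4374 -0.2967] axes in lane
 [[ 0.999  0.002 -0.035]
 [ 0.002 -1.    -0.003]
 [-0.035  0.003 -0.999]]
top z -54
carton top x,y range [[14.4, -26.5], [48.6, 26.6]]
```

```bash
python3 - <<'E'
import numpy as np
L=np.load('lanef.npz')
for s,w in((.056,.12),(.056,.04)): print((L['O']+s*L['u']+w*L['w']).round(4))
E
python3 chain.py .2,.7,.4,8,0 .36,.25,.47,10,0 .44,.06,.28,6,0
```

```text
[0.4538 0.1014 0.1785]
[0.4584 0.1435 0.1107]
[{"travel": [-2.8, 1.5, -3.7], "twist": 0.000}, {"travel": [-2.8, 1.5, -3.7], "twist": 0.000}, {"travel": [-2.8, 1.5, -3.7], "twist": 0.000}, {"travel": [-2.8, 1.5, -3.7], "twist": 0.000}, {"travel": [-2.8, 1.5, -3.7], "twist": 0.000}, {"travel": [-2.8, 1.5, -3.7], "twist": 0.000}, {"travel": [-2.8, 1.5, -3.7], "twist": 0.000}, {"travel": [-2.8, 1.5, -3.7], "twist": 0.000}]
[{"travel": [-3.3, 2.1, -2.8], "twist": 0.000}, {"travel": [-3.3, 2.1, -2.8], "twist": 0.000}, {"travel": [-3.3, 2.1, -2.8], "twist": 0.000}, {"travel": [-3.3, 2.1, -2.8], "twist": 0.000}, {"travel": [-3.3, 2.1, -2.8], "twist": 0.000}, {"travel": [-3.3, 2.1, -2.8], "twist": 0.000}, {"travel": [-3.3, 2.1, -2.8], "twist": 0.000}, {"travel": [-3.3, 2.1, -2.8], "twist": 0.000}, {"travel": [-3.3, 2.1, -2.8], "twist": 0.000}, {"travel": [-3.3, 2.1, -2.8], "twist": 0.000}]
[{"travel": [-4.2, 1.7, 1.2], "twist": 0.000}, {"travel": [-4.2, 1.7, 1.2], "twist": 0.000}, {"travel": [-4.2, 1.7, 1.2], "twist": 0.000}, {"travel": [-4.2, 1.7, 1.2], "twist": 0.000}, {"travel": [-4.2, 1.7, 1.2], "twist": 0.000}, {"travel": [-4.2, 1.7, 1.2], "twist": 0.000}]
```

play_rows --moves '[{"travel": [-2.8, 1.5, -3.7], "twist": 0}, {"travel": [-2.8, 1.5, -3.7], "twist": 0}, {"travel": [-2.8, 1.5, -3.7], "twist": 0}, {"travel": [-2.8, 1.5, -3.7], "twist": 0}, {"travel": [-2.8, 1.5, -3.7], "twist": 0}, {"travel": [-2.8, 1.5, -3.7], "twist": 0}, {"travel": [-2.8, 1.5, -3.7], "twist": 0}, {"travel": [-2.8, 1.5, -3.7], "twist": 0}]'

```text
t: 22.05
eef_pos: [0.2016, 0.7029, 0.4133]
ee_rot: [[0.087, 0.994, 0.065], [0.845, -0.109, 0.524], [0.528, 0.01, -0.849]]
contact_force: [0.5, -0.2, -1.9]
gripper_width: 0.634
grip_force: 66.9
```

play_rows --moves '[{"travel": [-3.3, 2.1, -2.8], "twist": 0}, {"travel": [-3.3, 2.1, -2.8], "twist": 0}, {"travel": [-3.3, 2.1, -2.8], "twist": 0}, {"travel": [-3.3, 2.1, -2.8], "twist": 0}, {"travel": [-3.3, 2.1, -2.8], "twist": 0}, {"travel": [-3.3, 2.1, -2.8], "twist": 0}, {"travel": [-3.3, 2.1, -2.8], "twist": 0}, {"travel": [-3.3, 2.1, -2.8], "twist": 0}, {"travel": [-3.3, 2.1, -2.8], "twist": 0}, {"travel": [-3.3, 2.1, -2.8], "twist": 0}]'

```text
t: 23.3
eef_pos: [0.3648, 0.2518, 0.4813]
ee_rot: [[0.084, 0.994, 0.074], [0.851, -0.11, 0.514], [0.519, 0.02, -0.855]]
contact_force: [1.0, 0.3, -2.7]
gripper_width: 0.633
grip_force: 66.9
```

```bash
python3 s.py; python3 chain.py .44,.06,.28,6,0 .4538,.1014,.1785,3,0
```

```text
t 23.3
joints [2.121, -28.061, 104.922, 30.918, 95.948, 13.366]
eef_pos [0.365, 0.252, 0.481]
ee_rot [[0.084, 0.994, 0.074], [0.851, -0.11, 0.514], [0.519, 0.02, -0.855]]
contact_force [0.996, 0.342, -2.694]
ft_torque [-0.459, 0.05, 0.001]
joint_torque [4.451, -14.735, -34.047, 2.151, -0.787, 0.57]
tilt 31.3 z az 81.8 x az 84.39
lane coords [0.3351 0.1047 0.3026] axes in lane
 [[ 1.     0.009 -0.013]
 [ 0.009 -1.    -0.018]
 [-0.013  0.018 -1.   ]]
[{"travel": [-4.4, 1.5, 1.3], "twist": 0.000}, {"travel": [-4.4, 1.5, 1.3], "twist": 0.000}, {"travel": [-4.4, 1.5, 1.3], "twist": 0.000}, {"travel": [-4.4, 1.5, 1.3], "twist": 0.000}, {"travel": [-4.4, 1.5, 1.3], "twist": 0.000}, {"travel": [-4.4, 1.5, 1.3], "twist": 0.000}]
[{"travel": [-0.5, 0.2, 3.6], "twist": 0.000}, {"travel": [-0.5, 0.2, 3.6], "twist": 0.000}, {"travel": [-0.5, 0.2, 3.6], "twist": 0.000}]
```

play_rows --moves '[{"travel": [-4.4, 1.5, 1.3], "twist": 0}, {"travel": [-4.4, 1.5, 1.3], "twist": 0}, {"travel": [-4.4, 1.5, 1.3], "twist": 0}, {"travel": [-4.4, 1.5, 1.3], "twist": 0}, {"travel": [-4.4, 1.5, 1.3], "twist": 0}, {"travel": [-4.4, 1.5, 1.3], "twist": 0}, {"travel": [-0.5, 0.2, 3.6], "twist": 0}, {"travel": [-0.5, 0.2, 3.6], "twist": 0}, {"travel": [-0.5, 0.2, 3.6], "twist": 0}, {"travel": [0, 0, 0], "twist": 0}]'

```text
t: 24.55
eef_pos: [0.4463, 0.1005, 0.1727]
ee_rot: [[0.087, 0.994, 0.064], [0.852, -0.107, 0.512], [0.516, 0.01, -0.857]]
contact_force: [0.5, -0.7, -2.3]
gripper_width: 0.631
grip_force: 66.8
```

```bash
python3 s.py; python3 tip.py | tail -2; python3 - <<'E'
from h import *
c=calibration('wrist'); p,d=grab_frame('wrist'); np.savez('f_w3',p=p,W=cloud(d,c)); cv2.imwrite('pics/w3.png',p[...,::-1])
E
```

```text
t 24.55
joints [-18.423, -6.909, 121.874, 31.684, 74.347, -23.703]
eef_pos [0.446, 0.1, 0.173]
ee_rot [[0.087, 0.994, 0.064], [0.852, -0.107, 0.512], [0.516, 0.01, -0.857]]
contact_force [0.517, -0.736, -2.325]
ft_torque [-0.512, 0.081, -0.04]
joint_torque [0.181, -22.568, -28.131, 2.056, 0.68, -0.02]
tilt 31.05 z az 82.9 x az 84.18
lane coords [0.0515 0.0073 0.1159] axes in lane
 [[ 1.     0.006 -0.017]
 [ 0.006 -1.    -0.008]
 [-0.017  0.008 -1.   ]]
top z -54
carton top x,y range [[14.4, -26.5], [48.7, 26.6]]
```

View pics/w3.png

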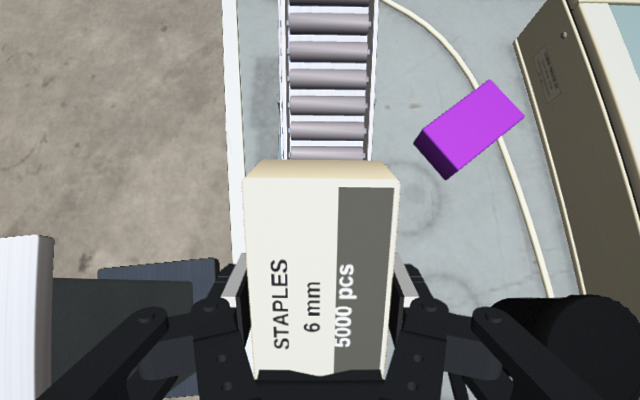

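The view shows the carton held square, with the lane's rollers ahead at x 288–368, rows 0–155. I'll check the lane centre from this close view.

```bash
python3 - <<'E'
from h import *
L=np.load('lanef.npz');M=np.stack([L['u'],L['v'],L['w']],1);F=np.load('f_w3.npz');q=((F['W']-L['O'])@M).reshape(-1,3)*1000
for a in range(100,220,20):
    k=(q[:,0]>a)&(q[:,0]<a+20)&(abs(q[:,1])<60)
    r=q[k&(q[:,2]>-3)&(q[:,2]<4)]; g=q[k&(q[:,2]>6)&(q[:,2]<12)]
    print(a,'roll h',np.percentile(q[k&(abs(q[:,1])<25)][:,2],95).round(1) if k.sum()>50 else '', 'v',np.percentile(r[:,1],[2,98]).round(1) if len(r)>20 else '','guide',len(g),[np.percentile(g[g[:,1]*s>0][:,1],[5,50,95]).round(1).tolist() for s in(-1,1) if (g[:,1]*s>0).sum()>5])
E
```

```text
100 roll h 169.5 v [-32.7  30.1] guide 218 [[-35.4, -33.7, -32.6], [31.6, 32.9, 34.5]]
120 roll h 0.5 v [-32.1  29.4] guide 228 [[-34.9, -33.4, -32.2], [31.8, 32.8, 34.3]]
140 roll h 0.5 v [-32.4  29.2] guide 254 [[-35.3, -33.7, -32.4], [31.7, 33.1, 34.6]]
160 roll h 0.5 v [-32.6  29. ] guide 248 [[-35.4, -33.8, -32.7], [31.2, 32.6, 34.1]]
180 roll h -1.1 v [-32.5  31.1] guide 139 [[-35.0, -33.5, -32.3], [31.2, 32.5, 33.9]]Traceback (most recent call last):
  File "<stdin>", line 6, in <module>
    return _quantile_unchecked(
        a, q, axis, out, overwrite_input, method, keepdims, weights)
    return _ureduce(a,
                    func=_quantile_ureduce_func,
    ...<5 lines>...
                    overwrite_input=overwrite_input,
                    method=method)
    r = func(a, **kwargs)
    result = _quantile(arr,
                       quantiles=q,
    ...<2 lines>...
                       out=out,
                       weights=wgt)
    slices_having_nans = np.isnan(arr[-1, ...])
                                  ~~~^^^^^^^^^
IndexError: index -1 is out of bounds for axis 0 with size 0
```

play_rows --moves '[{"travel": [1.0, 0.7, 1.0], "twist": 0}, {"travel": [0, 0, 3], "twist": 0}, {"travel": [0, 0, 3], "twist": 0}, {"travel": [0, 0, 2.5], "twist": 0}, {"travel": [0, 0, 1.5], "twist": 0}, {"travel": [0, 0, 0], "twist": 0}]'

```text
t: 25.4
eef_pos: [0.458, 0.1664, 0.0822]
ee_rot: [[0.089, 0.994, 0.06], [0.851, -0.107, 0.515], [0.518, 0.005, -0.855]]
contact_force: [-0.5, 0.6, -2.6]
gripper_width: 0.635
grip_force: 66.8
```

```bash
python3 s.py|tail -5; python3 tip.py | tail -2
```

```text
tilt 31.21 z az 83.38 x az 84.0
lane coords [0.0601 0.0028 0.0038] axes in lane
 [[ 1.     0.003 -0.014]
 [ 0.003 -1.    -0.004]
 [-0.014  0.004 -1.   ]]
top z -54
carton top x,y range [[14.5, -26.6], [48.8, 26.5]]
```

play_rows --moves '[{"travel": [0, 0.3, 0.8], "twist": 0}, {"travel": [0, 0, 0.6], "twist": 0}, {"travel": [0, 0, 0.3], "twist": 0}, {"travel": [0, 0, 0.2], "twist": 0}, {"travel": [0, 0, 0], "twist": 0}]'

```text
t: 26.08
eef_pos: [0.4618, 0.1754, 0.0662]
ee_rot: [[0.09, 0.994, 0.06], [0.85, -0.108, 0.515], [0.518, 0.005, -0.855]]
contact_force: [-1.4, -1.8, -0.1]
gripper_width: 0.632
grip_force: 67.2
```

```bash
python3 s.py|tail -5
```

```text
tilt 31.23 z az 83.38 x az 83.98
lane coords [ 0.0596  0.     -0.0147] axes in lane
 [[ 1.     0.003 -0.014]
 [ 0.003 -1.    -0.004]
 [-0.014  0.004 -1.   ]]
```

play_rows --moves '[{"travel": [0, 0, 0.2], "twist": 0}, {"travel": [0, 0, 0], "twist": 0}]'

```text
t: 26.32
eef_pos: [0.4619, 0.1762, 0.066]
ee_rot: [[0.088, 0.994, 0.058], [0.85, -0.105, 0.516], [0.519, 0.004, -0.855]]
contact_force: [-6.5, -8.5, 10.9]
gripper_width: 0.63
grip_force: 68.7
```

play_rows --grip 1 --moves '[{"travel": [0, 0, 0], "twist": 0}, {"travel": [0, 0, 0], "twist": 0}, {"travel": [0, 0, 0], "twist": 0}, {"travel": [0, 0, 0], "twist": 0}, {"travel": [0, 0, -1.5], "twist": 0}, {"travel": [0, 0, -3.5], "twist": 0}, {"travel": [0, 0, -5], "twist": 0}, {"travel": [0, 0, -4], "twist": 0}]'

```text
t: 27.32
eef_pos: [0.4539, 0.103, 0.1864]
ee_rot: [[0.09, 0.994, 0.062], [0.851, -0.109, 0.514], [0.517, 0.007, -0.856]]
contact_force: [1.1, -0.0, 0.9]
gripper_width: 1.005
grip_force: 0.0
```

```bash
cat > chk.py <<'E'
from h import *
L=np.load('lanef.npz');M=np.stack([L['u'],L['v'],L['w']],1)
import sys
c=calibration('wrist'); p,d=grab_frame('wrist'); q=((cloud(d,c)-L['O'])@M).reshape(-1,3)*1000
q=q[(abs(q[:,1])<45)&(q[:,0]>-20)&(q[:,0]<240)]
k=q[(q[:,2]>28)&(q[:,2]<50)]
if len(k)>50:
    A=np.c_[k[:,:2],np.ones(len(k))]; co=np.linalg.lstsq(A,k[:,2],rcond=None)[0]; e=abs(A@co-k[:,2])<2; k=k[e]; co=np.linalg.lstsq(A[e],k[:,2],rcond=None)[0]
    print('n',len(k),'s',np.percentile(k[:,0],[1,50,99]).round(1),'v',np.percentile(k[:,1],[1,99]).round(1),'h',np.median(k[:,2]).round(1),'slopes',co[:2].round(3),cv2.minAreaRect(k[:,:2].astype(np.float32)))
cv2.imwrite('pics/%s.png'%sys.argv[1],p[...,::-1])
E
python3 chk.py w4; python3 s.py | grep -v torq
```

```text
n 8463 s [ 2.1 54.7 98.8] v [-26.8  26.7] h 38.3 slopes [-0.002 -0.001] ((50.07212448120117, -0.07788848876953125), (54.93930435180664, 99.19438171386719), 89.94474792480469)
t 27.375
joints [-17.994, -7.158, 119.933, 31.616, 75.67, -22.235]
eef_pos [0.457, 0.101, 0.191]
ee_rot [[0.086, 0.994, 0.07], [0.852, -0.11, 0.511], [0.516, 0.016, -0.857]]
contact_force [2.523, -0.621, 3.014]
tilt 31.07 z az 82.18 x az 84.21
lane coords [ 0.0624 -0.0035  0.1307] axes in lane
 [[ 1.     0.006 -0.016]
 [ 0.006 -1.    -0.015]
 [-0.017  0.014 -1.   ]]
```

View pics/w4.png

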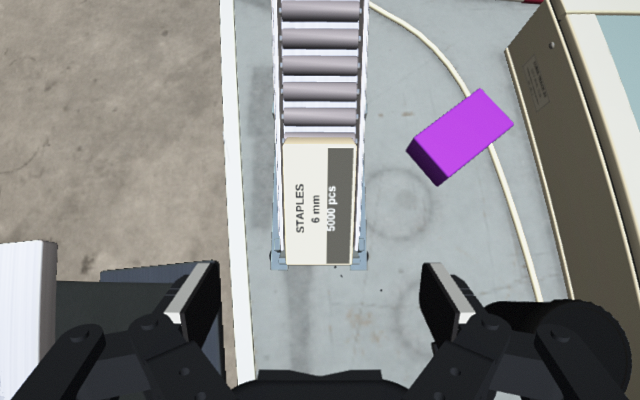

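The carton's centre is 50 mm from the stop, flat and centred, as seen at (320,200). Next I'll go to the inner limit to bring the tool upright again for carton A.

```bash
python3 chain.py .36,.04,.36,5,0 .22,.30,.36,6,0 .05,.42,.28,5,0
```

```text
[{"travel": [0.5, -1.7, -3.7], "twist": 0.000}, {"travel": [0.5, -1.7, -3.7], "twist": 0.000}, {"travel": [0.5, -1.7, -3.7], "twist": 0.000}, {"travel": [0.5, -1.7, -3.7], "twist": 0.000}, {"travel": [0.5, -1.7, -3.7], "twist": 0.000}]
[{"travel": [3.5, -2.8, 2.1], "twist": 0.000}, {"travel": [3.5, -2.8, 2.1], "twist": 0.000}, {"travel": [3.5, -2.8, 2.1], "twist": 0.000}, {"travel": [3.5, -2.8, 2.1], "twist": 0.000}, {"travel": [3.5, -2.8, 2.1], "twist": 0.000}, {"travel": [3.5, -2.8, 2.1], "twist": 0.000}]
[{"travel": [0.9, -3.7, 2.4], "twist": 0.000}, {"travel": [0.9, -3.7, 2.4], "twist": 0.000}, {"travel": [0.9, -3.7, 2.4], "twist": 0.000}, {"travel": [0.9, -3.7, 2.4], "twist": 0.000}, {"travel": [0.9, -3.7, 2.4], "twist": 0.000}]
```

play_rows --moves '[{"travel": [0.5, -1.7, -3.7], "twist": 0}, {"travel": [0.5, -1.7, -3.7], "twist": 0}, {"travel": [0.5, -1.7, -3.7], "twist": 0}, {"travel": [0.5, -1.7, -3.7], "twist": 0}, {"travel": [0.5, -1.7, -3.7], "twist": 0}, {"travel": [3.5, -2.8, 2.1], "twist": 0}, {"travel": [3.5, -2.8, 2.1], "twist": 0}, {"travel": [3.5, -2.8, 2.1], "twist": 0}, {"travel": [3.5, -2.8, 2.1], "twist": 0}, {"travel": [3.5, -2.8, 2.1], "twist": 0}, {"travel": [3.5, -2.8, 2.1], "twist": 0}]'

```text
t: 28.75
eef_pos: [0.2288, 0.306, 0.3554]
ee_rot: [[0.091, 0.994, 0.054], [0.852, -0.106, 0.513], [0.515, -0.001, -0.857]]
contact_force: [0.7, 0.9, 0.5]
gripper_width: 0.997
grip_force: 0.0
```

play_rows --moves '[{"travel": [0.9, -3.7, 2.4], "twist": 0}, {"travel": [0.9, -3.7, 2.4], "twist": 0}, {"travel": [0.9, -3.7, 2.4], "twist": 0}, {"travel": [0.9, -3.7, 2.4], "twist": 0}, {"travel": [0.9, -3.7, 2.4], "twist": 0}]'

```text
t: 29.38
eef_pos: [0.065, 0.4351, 0.2764]
ee_rot: [[0.09, 0.995, 0.044], [0.856, -0.1, 0.507], [0.509, -0.008, -0.861]]
contact_force: [-0.1, 0.6, -0.6]
gripper_width: 1.0
grip_force: 0.0
```

```bash
python3 s.py | grep -v torq
```

```text
t 29.375
joints [64.478, -39.807, 132.138, 12.004, 59.236, 66.815]
eef_pos [0.065, 0.435, 0.276]
ee_rot [[0.09, 0.995, 0.044], [0.856, -0.1, 0.507], [0.509, -0.008, -0.861]]
contact_force [-0.052, 0.644, -0.574]
tilt 30.62 z az 85.02 x az 83.98
lane coords [0.3536 0.4226 0.0494] axes in lane
 [[ 1.     0.002 -0.024]
 [ 0.003 -1.     0.011]
 [-0.024 -0.011 -1.   ]]
```

play_rows --moves '[{"travel": [-5.5, 0, -2.5], "twist": 0}, {"travel": [-5.5, 0, -2.5], "twist": 0}, {"travel": [-5.5, 0, -2.5], "twist": 0}, {"travel": [-5.5, 0, -2.5], "twist": 0}, {"travel": [-5.5, 0, -2.5], "twist": 0}, {"travel": [-5.5, 0, -2], "twist": 0}]'

```text
t: 30.12
eef_pos: [0.1301, 0.3167, 0.2177]
ee_rot: [[0.092, 0.995, -0.036], [0.931, -0.073, 0.357], [0.352, -0.066, -0.934]]
contact_force: [0.2, 0.9, -0.0]
gripper_width: 0.999
grip_force: 0.0
```

```bash
python3 s.py | grep -v torq
```

```text
t 30.125
joints [37.916, -44.537, 137.851, 18.244, 75.848, 39.987]
eef_pos [0.13, 0.317, 0.218]
ee_rot [[0.092, 0.995, -0.036], [0.931, -0.073, 0.357], [0.352, -0.066, -0.934]]
contact_force [0.239, 0.892, -0.006]
tilt 21.01 z az 95.76 x az 84.38
lane coords [0.2286 0.3451 0.0583] axes in lane
 [[ 0.98  -0.005 -0.197]
 [ 0.01  -0.997  0.074]
 [-0.197 -0.075 -0.978]]
```

play_rows --moves '[{"travel": [-2, -5.5, -1], "twist": 0}, {"travel": [-4.5, -4, -1.5], "twist": 0}, {"travel": [-5.5, -2, -1.5], "twist": 0}, {"travel": [-5.5, -1, -1.5], "twist": 0}]'

```text
t: 30.62
eef_pos: [0.0534, 0.3059, 0.1931]
ee_rot: [[0.081, 0.993, -0.091], [0.97, -0.058, 0.238], [0.231, -0.108, -0.967]]
contact_force: [-0.6, -0.5, 0.4]
gripper_width: 0.999
grip_force: 0.0
```

```bash
python3 s.py | grep -v torq
```

```text
t 30.625
joints [53.096, -44.532, 139.263, 12.762, 77.584, 55.24]
eef_pos [0.053, 0.306, 0.193]
ee_rot [[0.081, 0.993, -0.091], [0.97, -0.058, 0.238], [0.231, -0.108, -0.967]]
contact_force [-0.584, -0.542, 0.362]
tilt 14.77 z az 110.93 x az 85.2
lane coords [0.1994 0.4202 0.0475] axes in lane
 [[ 0.947 -0.015 -0.32 ]
 [ 0.024 -0.993  0.116]
 [-0.32  -0.118 -0.94 ]]
```

play_rows --moves '[{"travel": [-5.3, 2.4, -1.5], "twist": 0}, {"travel": [-5.3, 2.4, -1.5], "twist": 0}, {"travel": [-5.3, 2.4, -1.3], "twist": 0}]'

```text
t: 31.0
eef_pos: [0.1628, 0.1896, 0.1777]
ee_rot: [[0.078, 0.989, -0.129], [0.978, -0.051, 0.201], [0.192, -0.141, -0.971]]
contact_force: [1.8, -0.3, -0.6]
gripper_width: 1.0
grip_force: 0.0
```

```bash
python3 s.py | grep -v torq
```

```text
t 31.0
joints [14.066, -44.536, 140.727, 13.071, 88.331, 16.9]
eef_pos [0.163, 0.19, 0.178]
ee_rot [[0.078, 0.989, -0.129], [0.978, -0.051, 0.201], [0.192, -0.141, -0.971]]
contact_force [1.83, -0.3, -0.561]
tilt 13.8 z az 122.65 x az 85.46
lane coords [0.1033 0.2988 0.0894] axes in lane
 [[ 0.934 -0.027 -0.357]
 [ 0.028 -0.988  0.15 ]
 [-0.357 -0.15  -0.922]]
```

```bash
python3 chain.py .06,.42,.26,5,0 -.22,.37,.26,6,0 -.19,.32,.25,1,0 -.11,.195,.25,3,0
```

```text
[{"travel": [4.7, -2.5, -0.4], "twist": 0.000}, {"travel": [4.7, -2.5, -0.4], "twist": 0.000}, {"travel": [4.7, -2.5, -0.4], "twist": 0.000}, {"travel": [4.7, -2.5, -0.4], "twist": 0.000}, {"travel": [4.7, -2.5, -0.4], "twist": 0.000}]
[{"travel": [-1.2, -4.6, 0.4], "twist": 0.000}, {"travel": [-1.2, -4.6, 0.4], "twist": 0.000}, {"travel": [-1.2, -4.6, 0.4], "twist": 0.000}, {"travel": [-1.2, -4.6, 0.4], "twist": 0.000}, {"travel": [-1.2, -4.6, 0.4], "twist": 0.000}, {"travel": [-1.2, -4.6, 0.4], "twist": 0.000}]
[{"travel": [-4.9, 3.4, -0.4], "twist": 0.000}]
[{"travel": [-3.9, 2.8, -1.2], "twist": 0.000}, {"travel": [-3.9, 2.8, -1.2], "twist": 0.000}, {"travel": [-3.9, 2.8, -1.2], "twist": 0.000}]
```

play_rows --moves '[{"travel": [4.7, -2.5, -0.4], "twist": 0}, {"travel": [4.7, -2.5, -0.4], "twist": 0}, {"travel": [4.7, -2.5, -0.4], "twist": 0}, {"travel": [4.7, -2.5, -0.4], "twist": 0}, {"travel": [4.7, -2.5, -0.4], "twist": 0}, {"travel": [-1.2, -4.6, 0.4], "twist": 0}, {"travel": [-1.2, -4.6, 0.4], "twist": 0}, {"travel": [-1.2, -4.6, 0.4], "twist": 0}, {"travel": [-1.2, -4.6, 0.4], "twist": 0}, {"travel": [-1.2, -4.6, 0.4], "twist": 0}, {"travel": [-1.2, -4.6, 0.4], "twist": 0}]'

```text
t: 32.38
eef_pos: [-0.2222, 0.3724, 0.2623]
ee_rot: [[0.08, 0.988, -0.128], [0.978, -0.053, 0.201], [0.192, -0.142, -0.971]]
contact_force: [-0.1, 0.1, 0.4]
gripper_width: 1.003
grip_force: 0.0
```

```bash
python3 s.py | grep -v torq; python3 chain.py -.12,.2,.26,5,0
```

```text
t 32.375
joints [109.081, -26.067, 122.227, 3.379, 70.413, 112.2]
eef_pos [-0.222, 0.372, 0.262]
ee_rot [[0.08, 0.988, -0.128], [0.978, -0.053, 0.201], [0.192, -0.142, -0.971]]
contact_force [-0.103, 0.142, 0.38]
tilt 13.82 z az 122.52 x az 85.32
lane coords [0.267  0.7014 0.0869] axes in lane
 [[ 0.934 -0.029 -0.356]
 [ 0.026 -0.988  0.149]
 [-0.357 -0.149 -0.922]]
[{"travel": [-3.2, 2.2, -0.9], "twist": 0.000}, {"travel": [-3.2, 2.2, -0.9], "twist": 0.000}, {"travel": [-3.2, 2.2, -0.9], "twist": 0.000}, {"travel": [-3.2, 2.2, -0.9], "twist": 0.000}, {"travel": [-3.2, 2.2, -0.9], "twist": 0.000}]
```

play_rows --moves '[{"travel": [-4.6, 3.2, -1.3], "twist": 0}, {"travel": [-4.6, 3.2, -1.3], "twist": 0}, {"travel": [-4.6, 3.2, -1.3], "twist": 0}, {"travel": [-4.6, 3.2, -1.0], "twist": 0}]'

```text
t: 32.88
eef_pos: [-0.1521, 0.263, 0.2515]
ee_rot: [[0.074, 0.993, -0.091], [0.989, -0.061, 0.134], [0.127, -0.1, -0.987]]
contact_force: [0.8, 0.4, 0.2]
gripper_width: 1.002
grip_force: 0.0
```

```bash
python3 s.py | grep -v torq
```

```text
t 32.875
joints [102.962, -44.51, 132.552, 3.37, 83.295, 106.709]
eef_pos [-0.152, 0.263, 0.252]
ee_rot [[0.074, 0.993, -0.091], [0.989, -0.061, 0.134], [0.127, -0.1, -0.987]]
contact_force [0.766, 0.425, 0.208]
tilt 9.29 z az 124.16 x az 85.75
lane coords [0.1754 0.6198 0.1314] axes in lane
 [[ 0.908 -0.013 -0.419]
 [ 0.034 -0.994  0.105]
 [-0.417 -0.109 -0.902]]
```

play_rows --moves '[{"travel": [-4.7, 3.5, -0.9], "twist": 0}, {"travel": [-4.7, 3.5, -0.6], "twist": 0}, {"travel": [-4.7, 3.5, -0.3], "twist": 0}]'

```text
t: 33.25
eef_pos: [-0.1178, 0.2376, 0.2342]
ee_rot: [[0.066, 0.997, -0.041], [0.997, -0.065, 0.032], [0.029, -0.043, -0.999]]
contact_force: [-0.1, 0.6, 0.0]
gripper_width: 0.998
grip_force: 0.0
```

```bash
python3 s.py | grep -v torq
```

```text
t 33.25
joints [98.397, -44.488, 133.919, 2.069, 88.405, 102.141]
eef_pos [-0.118, 0.238, 0.234]
ee_rot [[0.066, 0.997, -0.041], [0.997, -0.065, 0.032], [0.029, -0.043, -0.999]]
contact_force [-0.122, 0.605, 0.005]
tilt 2.99 z az 142.1 x az 86.2
lane coords [0.148  0.583  0.1282] axes in lane
 [[ 0.862  0.014 -0.506]
 [ 0.042 -0.998  0.044]
 [-0.504 -0.06  -0.861]]
```

```bash
python3 chain.py .03,.37,.32,5,0 .26,.26,.35,6,.35 .36,.06,.31,5,.3 .449,-.066,.11,6,.296
```

```text
[{"travel": [2.9, 2.7, -1.7], "twist": 0.000}, {"travel": [2.9, 2.7, -1.7], "twist": 0.000}, {"travel": [2.9, 2.7, -1.7], "twist": 0.000}, {"travel": [2.9, 2.7, -1.7], "twist": 0.000}, {"travel": [2.9, 2.7, -1.7], "twist": 0.000}]
[{"travel": [-1.6, 3.9, -0.7], "twist": 0.058}, {"travel": [-1.3, 4.0, -0.7], "twist": 0.058}, {"travel": [-1.1, 4.1, -0.7], "twist": 0.058}, {"travel": [-0.9, 4.1, -0.7], "twist": 0.058}, {"travel": [-0.6, 4.2, -0.7], "twist": 0.058}, {"travel": [-0.4, 4.2, -0.7], "twist": 0.058}]
[{"travel": [-2.9, 3.5, 0.6], "twist": 0.060}, {"travel": [-2.6, 3.6, 0.6], "twist": 0.060}, {"travel": [-2.4, 3.8, 0.6], "twist": 0.060}, {"travel": [-2.2, 3.9, 0.6], "twist": 0.060}, {"travel": [-2.0, 4.1, 0.6], "twist": 0.060}]
[{"travel": [-0.6, 2.7, 3.2], "twist": 0.049}, {"travel": [-0.5, 2.7, 3.2], "twist": 0.049}, {"travel": [-0.3, 2.7, 3.2], "twist": 0.049}, {"travel": [-0.2, 2.7, 3.2], "twist": 0.049}, {"travel": [-0.1, 2.7, 3.2], "twist": 0.049}, {"travel": [0.1, 2.7, 3.2], "twist": 0.049}]
```

play_rows --moves '[{"travel": [2.9, 2.7, -1.7], "twist": 0}, {"travel": [2.9, 2.7, -1.7], "twist": 0}, {"travel": [2.9, 2.7, -1.7], "twist": 0}, {"travel": [2.9, 2.7, -1.7], "twist": 0}, {"travel": [2.9, 2.7, -1.7], "twist": 0}, {"travel": [-1.6, 3.9, -0.7], "twist": 0.058}, {"travel": [-1.3, 4.0, -0.7], "twist": 0.058}, {"travel": [-1.1, 4.1, -0.7], "twist": 0.058}, {"travel": [-0.9, 4.1, -0.7], "twist": 0.058}, {"travel": [-0.6, 4.2, -0.7], "twist": 0.058}, {"travel": [-0.4, 4.2, -0.7], "twist": 0.058}]'

```text
t: 34.62
eef_pos: [0.2605, 0.2585, 0.3461]
ee_rot: [[0.405, 0.913, -0.043], [0.914, -0.404, 0.033], [0.013, -0.052, -0.999]]
contact_force: [0.1, 1.1, 0.1]
gripper_width: 1.001
grip_force: 0.0
```

play_rows --moves '[{"travel": [-2.9, 3.5, 0.6], "twist": 0.06}, {"travel": [-2.6, 3.6, 0.6], "twist": 0.06}, {"travel": [-2.4, 3.8, 0.6], "twist": 0.06}, {"travel": [-2.2, 3.9, 0.6], "twist": 0.06}, {"travel": [-2.0, 4.1, 0.6], "twist": 0.06}, {"travel": [-0.6, 2.7, 3.2], "twist": 0.049}, {"travel": [-0.5, 2.7, 3.2], "twist": 0.049}, {"travel": [-0.3, 2.7, 3.2], "twist": 0.049}, {"travel": [-0.2, 2.7, 3.2], "twist": 0.049}, {"travel": [-0.1, 2.7, 3.2], "twist": 0.049}, {"travel": [0.1, 2.7, 3.2], "twist": 0.049}, {"travel": [0, 0, 0], "twist": 0}]'

```text
t: 36.12
eef_pos: [0.4453, -0.0655, 0.102]
ee_rot: [[0.846, 0.53, -0.05], [0.532, -0.846, 0.036], [-0.023, -0.056, -0.998]]
contact_force: [-0.7, 0.5, 0.3]
gripper_width: 0.998
grip_force: 0.0
```

```bash
python3 s.py | grep -v torq; python3 - <<'E'
from h import *
c=calibration('wrist'); p,d=grab_frame('wrist'); W=cloud(d,c)
x,y,z=W[...,0],W[...,1],W[...,2]
m=((z>.030)&(z<.045)&(x>.38)&(x<.52)&(y>-.14)&(y<.02)); P=W[m]; r=cv2.minAreaRect((P[:,:2]*1000).astype(np.float32)); print(r,m.sum())
E
```

```text
t 36.125
joints [-18.095, 0.11, 118.191, 1.159, 65.042, 39.253]
eef_pos [0.445, -0.066, 0.102]
ee_rot [[0.846, 0.53, -0.05], [0.532, -0.846, 0.036], [-0.023, -0.056, -0.998]]
contact_force [-0.671, 0.547, 0.3]
tilt 3.5 z az 144.42 x az 32.17
lane coords [-0.126  -0.0096  0.1435] axes in lane
 [[ 0.514 -0.694 -0.504]
 [-0.784 -0.619  0.053]
 [-0.348  0.367 -0.862]]
((449.7758483886719, -66.65267944335938), (100.35263061523438, 55.430355072021484), 32.37535858154297) 10834
```

```bash
python3 chain.py .448,-.0655,-.0165,5,0
```

```text
[{"travel": [0.1, 0.2, 2.4], "twist": 0.000}, {"travel": [0.1, 0.2, 2.4], "twist": 0.000}, {"travel": [0.1, 0.2, 2.4], "twist": 0.000}, {"travel": [0.1, 0.2, 2.4], "twist": 0.000}, {"travel": [0.1, 0.2, 2.4], "twist": 0.000}]
```

play_rows --moves '[{"travel": [0.1, 0.3, 4.0], "twist": 0}, {"travel": [0.1, 0.3, 4.0], "twist": 0}, {"travel": [0.1, 0.2, 2.3], "twist": 0}, {"travel": [0.1, 0.1, 1.2], "twist": 0}, {"travel": [0, 0, 0.3], "twist": 0}, {"travel": [0, 0, 0], "twist": 0}]'

```text
t: 36.92
eef_pos: [0.4521, -0.0665, -0.0121]
ee_rot: [[0.845, 0.533, -0.04], [0.534, -0.845, 0.033], [-0.017, -0.049, -0.999]]
contact_force: [0.1, 0.6, 1.5]
gripper_width: 1.002
grip_force: 0.0
```

play_rows --grip 0 --moves '[{"travel": [0, 0, 0], "twist": 0}, {"travel": [0, 0, 0], "twist": 0}, {"travel": [0, 0, 0], "twist": 0}, {"travel": [0, 0, 0], "twist": 0}, {"travel": [0, 0, -1], "twist": 0}, {"travel": [0, 0, -3], "twist": 0}, {"travel": [0, 0, -4], "twist": 0}, {"travel": [0, 0, -4], "twist": 0}, {"travel": [0, 0, 0], "twist": 0}, {"travel": [0, 0, 0], "twist": 0}]'

```text
t: 38.17
eef_pos: [0.4542, -0.0698, 0.1046]
ee_rot: [[0.845, 0.532, -0.045], [0.534, -0.845, 0.034], [-0.02, -0.053, -0.998]]
contact_force: [-0.6, 0.3, -7.7]
gripper_width: 0.631
grip_force: 67.8
```

```bash
python3 s.py | grep -v torq;python3 tip.py; python3 chain.py .36,.03,.3,5,0 .25,.3,.33,6,-.4 .092,.84,.26,11,-.5
```

```text
t 38.175
joints [-18.254, 0.906, 117.064, 1.15, 65.123, 38.992]
eef_pos [0.454, -0.07, 0.105]
ee_rot [[0.845, 0.532, -0.045], [0.534, -0.845, 0.034], [-0.02, -0.053, -0.998]]
contact_force [-0.562, 0.328, -7.711]
tilt 3.26 z az 143.07 x az 32.27
lane coords [-0.1275 -0.0189  0.1474] axes in lane
 [[ 0.517 -0.692 -0.504]
 [-0.783 -0.62   0.049]
 [-0.347  0.37  -0.862]]
-1 29 532 [-40.8 -35.8 -32.6] [10.8 11.4]
-1 33 235 [-38.4 -35.4 -32.7] [10.4 11.7]
-1 37 323 [-39.5 -36.6 -34.5] [6.9 7.6]
-1 41 3  
1 29 547 [-39.4 -35.2 -32.1] [10.8 11.5]
1 33 209 [-38.6 -35.5 -32.6] [ 7.1 11.8]
1 37 294 [-39.3 -36.6 -34.7] [6.9 7.6]
1 41 3  
top z -52
carton top x,y range [[14.4, -27.0], [47.3, 26.2]]
[{"travel": [-0.6, -2.9, -3.8], "twist": 0.000}, {"travel": [-0.6, -2.9, -3.8], "twist": 0.000}, {"travel": [-0.6, -2.9, -3.8], "twist": 0.000}, {"travel": [-0.6, -2.9, -3.8], "twist": 0.000}, {"travel": [-0.6, -2.9, -3.8], "twist": 0.000}]
[{"travel": [0.8, -4.8, -0.3], "twist": -0.067}, {"travel": [1.2, -4.7, -0.3], "twist": -0.067}, {"travel": [1.5, -4.7, -0.3], "twist": -0.067}, {"travel": [1.8, -4.5, -0.3], "twist": -0.067}, {"travel": [2.1, -4.4, -0.3], "twist": -0.067}, {"travel": [2.4, -4.3, -0.3], "twist": -0.067}]
[{"travel": [3.2, -3.9, 0.9], "twist": -0.045}, {"travel": [3.4, -3.8, 0.9], "twist": -0.045}, {"travel": [3.6, -3.6, 0.9], "twist": -0.045}, {"travel": [3.7, -3.5, 0.9], "twist": -0.045}, {"travel": [3.9, -3.3, 0.9], "twist": -0.045}, {"travel": [4.0, -3.1, 0.9], "twist": -0.045}, {"travel": [4.2, -2.9, 0.9], "twist": -0.045}, {"travel": [4.3, -2.7, 0.9], "twist": -0.045}, {"travel": [4.4, -2.5, 0.9], "twist": -0.045}, {"travel": [4.5, -2.3, 0.9], "twist": -0.045}, {"travel": [4.6, -2.1, 0.9], "twist": -0.045}]
```

```bash
python3 chain.py .36,.03,.3,5,0 .27,.3,.33,6,-.4 .171,.833,.26,11,-.5
```

```text
[{"travel": [-0.6, -2.9, -3.8], "twist": 0.000}, {"travel": [-0.6, -2.9, -3.8], "twist": 0.000}, {"travel": [-0.6, -2.9, -3.8], "twist": 0.000}, {"travel": [-0.6, -2.9, -3.8], "twist": 0.000}, {"travel": [-0.6, -2.9, -3.8], "twist": 0.000}]
[{"travel": [1.1, -4.6, -0.3], "twist": -0.067}, {"travel": [1.4, -4.5, -0.3], "twist": -0.067}, {"travel": [1.7, -4.4, -0.3], "twist": -0.067}, {"travel": [2.0, -4.3, -0.3], "twist": -0.067}, {"travel": [2.3, -4.2, -0.3], "twist": -0.067}, {"travel": [2.6, -4.0, -0.3], "twist": -0.067}]
[{"travel": [3.5, -3.5, 0.8], "twist": -0.045}, {"travel": [3.6, -3.3, 0.8], "twist": -0.045}, {"travel": [3.8, -3.1, 0.8], "twist": -0.045}, {"travel": [3.9, -3.0, 0.8], "twist": -0.045}, {"travel": [4.0, -2.8, 0.8], "twist": -0.045}, {"travel": [4.2, -2.6, 0.8], "twist": -0.045}, {"travel": [4.3, -2.4, 0.8], "twist": -0.045}, {"travel": [4.4, -2.2, 0.8], "twist": -0.045}, {"travel": [4.5, -2.0, 0.8], "twist": -0.045}, {"travel": [4.6, -1.8, 0.8], "twist": -0.045}, {"travel": [4.6, -1.6, 0.8], "twist": -0.045}]
```

play_rows --moves '[{"travel": [-0.6, -2.9, -3.8], "twist": 0}, {"travel": [-0.6, -2.9, -3.8], "twist": 0}, {"travel": [-0.6, -2.9, -3.8], "twist": 0}, {"travel": [-0.6, -2.9, -3.8], "twist": 0}, {"travel": [-0.6, -2.9, -3.8], "twist": 0}, {"travel": [0.9, -4.6, -0.3], "twist": -0.067}, {"travel": [1.3, -4.5, -0.3], "twist": -0.067}, {"travel": [1.6, -4.5, -0.3], "twist": -0.067}, {"travel": [1.9, -4.3, -0.3], "twist": -0.067}, {"travel": [2.2, -4.2, -0.3], "twist": -0.067}, {"travel": [2.5, -4.1, -0.3], "twist": -0.067}]'

```text
t: 39.6
eef_pos: [0.2626, 0.296, 0.332]
ee_rot: [[0.568, 0.822, -0.046], [0.823, -0.567, 0.029], [-0.002, -0.055, -0.999]]
contact_force: [1.9, 0.6, -6.2]
gripper_width: 0.634
grip_force: 68.0
```

play_rows --moves '[{"travel": [3.5, -3.4, 0.8], "twist": -0.045}, {"travel": [3.6, -3.2, 0.8], "twist": -0.045}, {"travel": [3.8, -3.0, 0.8], "twist": -0.045}, {"travel": [3.9, -2.9, 0.8], "twist": -0.045}, {"travel": [4.0, -2.8, 0.8], "twist": -0.045}, {"travel": [4.2, -2.6, 0.8], "twist": -0.045}, {"travel": [4.3, -2.4, 0.8], "twist": -0.045}, {"travel": [4.4, -2.2, 0.8], "twist": -0.045}, {"travel": [4.5, -2.0, 0.8], "twist": -0.045}, {"travel": [4.6, -1.8, 0.8], "twist": -0.045}, {"travel": [4.6, -1.6, 0.8], "twist": -0.045}]'

```text
t: 40.98
eef_pos: [0.1689, 0.828, 0.2618]
ee_rot: [[0.11, 0.993, -0.044], [0.994, -0.109, 0.025], [0.02, -0.047, -0.999]]
contact_force: [0.2, 1.1, -5.5]
gripper_width: 0.634
grip_force: 68.0
```

play_rows --moves '[{"travel": [5, 0.5, 0], "twist": 0}, {"travel": [5, 0.5, 0], "twist": 0}, {"travel": [6, 0.6, 0], "twist": 0}, {"travel": [6.1, 0.6, 0], "twist": 0}, {"travel": [6.1, 0.6, 0], "twist": 0}, {"travel": [6.1, 0.6, 0], "twist": 0}, {"travel": [6.1, 0.6, 0], "twist": 0}, {"travel": [6.1, 0.6, 0], "twist": 0}, {"travel": [6.1, 0.6, 0], "twist": 0}, {"travel": [6.1, 0.6, 0], "twist": 0}]'

```text
t: 42.22
eef_pos: [0.2152, 1.0431, 0.2318]
ee_rot: [[0.116, 0.993, 0.018], [0.943, -0.115, 0.312], [0.312, -0.019, -0.95]]
contact_force: [-0.4, -0.3, -6.4]
gripper_width: 0.633
grip_force: 69.8
```

```bash
python3 s.py | grep -v torq
```

```text
t 42.225
joints [73.285, 61.973, 18.022, 4.202, 82.305, 80.172]
eef_pos [0.215, 1.043, 0.232]
ee_rot [[0.116, 0.993, 0.018], [0.943, -0.115, 0.312], [0.312, -0.019, -0.95]]
contact_force [-0.413, -0.35, -6.416]
tilt 18.19 z az 86.74 x az 83.01
lane coords [ 0.8564  0.3389 -0.3173] axes in lane
 [[ 0.971 -0.016 -0.239]
 [-0.013 -1.     0.016]
 [-0.239 -0.012 -0.971]]
```

play_rows --moves '[{"travel": [6.1, 0.6, 0], "twist": 0}, {"travel": [6.1, 0.6, 0], "twist": 0}, {"travel": [6.1, 0.6, 0], "twist": 0}, {"travel": [6.1, 0.6, 0], "twist": -0.01}, {"travel": [6.1, 0.6, 0], "twist": 0}, {"travel": [6.1, 0.6, 0], "twist": 0}]'

```text
t: 42.98
eef_pos: [0.2305, 1.101, 0.3164]
ee_rot: [[0.094, 0.993, 0.069], [0.84, -0.116, 0.53], [0.534, 0.008, -0.846]]
contact_force: [0.9, -0.4, -7.1]
gripper_width: 0.631
grip_force: 69.9
```

play_rows --moves '[{"travel": [-3, 0, 0], "twist": 0}, {"travel": [-4, 0, 0], "twist": 0}, {"travel": [0, 0, 0], "twist": 0}]'

```text
t: 43.35
eef_pos: [0.2216, 1.033, 0.2612]
ee_rot: [[0.098, 0.993, 0.062], [0.855, -0.116, 0.506], [0.509, 0.004, -0.86]]
contact_force: [-0.5, -0.6, -11.4]
gripper_width: 0.634
grip_force: 69.8
```

```bash
python3 s.py | grep -v torq; python3 chain.py .22,.7,.41,8,0 .37,.25,.48,10,0
```

```text
t 43.35
joints [72.419, 46.455, 43.731, 6.218, 59.761, 77.326]
eef_pos [0.222, 1.033, 0.261]
ee_rot [[0.098, 0.993, 0.062], [0.855, -0.116, 0.506], [0.509, 0.004, -0.86]]
contact_force [-0.532, -0.593, -11.448]
tilt 30.63 z az 83.0 x az 83.47
lane coords [ 0.864   0.3315 -0.2874] axes in lane
 [[ 1.    -0.005 -0.024]
 [-0.005 -1.    -0.007]
 [-0.024  0.007 -1.   ]]
[{"travel": [-2.6, 0.5, -3.7], "twist": 0.000}, {"travel": [-2.6, 0.5, -3.7], "twist": 0.000}, {"travel": [-2.6, 0.5, -3.7], "twist": 0.000}, {"travel": [-2.6, 0.5, -3.7], "twist": 0.000}, {"travel": [-2.6, 0.5, -3.7], "twist": 0.000}, {"travel": [-2.6, 0.5, -3.7], "twist": 0.000}, {"travel": [-2.6, 0.5, -3.7], "twist": 0.000}, {"travel": [-2.6, 0.5, -3.7], "twist": 0.000}]
[{"travel": [-3.3, 2.0, -2.8], "twist": 0.000}, {"travel": [-3.3, 2.0, -2.8], "twist": 0.000}, {"travel": [-3.3, 2.0, -2.8], "twist": 0.000}, {"travel": [-3.3, 2.0, -2.8], "twist": 0.000}, {"travel": [-3.3, 2.0, -2.8], "twist": 0.000}, {"travel": [-3.3, 2.0, -2.8], "twist": 0.000}, {"travel": [-3.3, 2.0, -2.8], "twist": 0.000}, {"travel": [-3.3, 2.0, -2.8], "twist": 0.000}, {"travel": [-3.3, 2.0, -2.8], "twist": 0.000}, {"travel": [-3.3, 2.0, -2.8], "twist": 0.000}]
```

play_rows --moves '[{"travel": [-2.6, 0.5, -3.7], "twist": 0}, {"travel": [-2.6, 0.5, -3.7], "twist": 0}, {"travel": [-2.6, 0.5, -3.7], "twist": 0}, {"travel": [-2.6, 0.5, -3.7], "twist": 0}, {"travel": [-2.6, 0.5, -3.7], "twist": 0}, {"travel": [-2.6, 0.5, -3.7], "twist": 0}, {"travel": [-2.6, 0.5, -3.7], "twist": 0}, {"travel": [-2.6, 0.5, -3.7], "twist": 0}]'

```text
t: 44.35
eef_pos: [0.2245, 0.7059, 0.4237]
ee_rot: [[0.092, 0.993, 0.072], [0.838, -0.116, 0.533], [0.538, 0.011, -0.843]]
contact_force: [0.6, -0.5, -6.2]
gripper_width: 0.629
grip_force: 69.9
```

play_rows --moves '[{"travel": [-3.3, 2.0, -2.8], "twist": 0}, {"travel": [-3.3, 2.0, -2.8], "twist": 0}, {"travel": [-3.3, 2.0, -2.8], "twist": 0}, {"travel": [-3.3, 2.0, -2.8], "twist": 0}, {"travel": [-3.3, 2.0, -2.8], "twist": 0}, {"travel": [-3.3, 2.0, -2.8], "twist": 0}, {"travel": [-3.3, 2.0, -2.8], "twist": 0}, {"travel": [-3.3, 2.0, -2.8], "twist": 0}, {"travel": [-3.3, 2.0, -2.8], "twist": 0}, {"travel": [-3.3, 2.0, -2.8], "twist": 0}]'

```text
t: 45.6
eef_pos: [0.3741, 0.2552, 0.486]
ee_rot: [[0.089, 0.993, 0.081], [0.842, -0.118, 0.526], [0.532, 0.021, -0.847]]
contact_force: [1.3, 0.2, -7.2]
gripper_width: 0.629
grip_force: 70.0
```

```bash
python3 s.py | grep -v torq; python3 chain.py .44,.06,.28,6,0 .4525,.094,.194,3,0
```

```text
t 45.6
joints [2.005, -27.095, 104.101, 31.668, 95.393, 13.658]
eef_pos [0.374, 0.255, 0.486]
ee_rot [[0.089, 0.993, 0.081], [0.842, -0.118, 0.526], [0.532, 0.021, -0.847]]
contact_force [1.326, 0.172, -7.234]
tilt 32.14 z az 81.29 x az 83.96
lane coords [0.3413 0.0959 0.3043] axes in lane
 [[ 1.     0.002  0.002]
 [ 0.002 -1.    -0.023]
 [ 0.002  0.023 -1.   ]]
[{"travel": [-4.5, 1.4, 1.3], "twist": 0.000}, {"travel": [-4.5, 1.4, 1.3], "twist": 0.000}, {"travel": [-4.5, 1.4, 1.3], "twist": 0.000}, {"travel": [-4.5, 1.4, 1.3], "twist": 0.000}, {"travel": [-4.5, 1.4, 1.3], "twist": 0.000}, {"travel": [-4.5, 1.4, 1.3], "twist": 0.000}]
[{"travel": [-0.5, 0.2, 3.1], "twist": 0.000}, {"travel": [-0.5, 0.2, 3.1], "twist": 0.000}, {"travel": [-0.5, 0.2, 3.1], "twist": 0.000}]
```

play_rows --moves '[{"travel": [-4.5, 1.4, 1.3], "twist": 0}, {"travel": [-4.5, 1.4, 1.3], "twist": 0}, {"travel": [-4.5, 1.4, 1.3], "twist": 0}, {"travel": [-4.5, 1.4, 1.3], "twist": 0}, {"travel": [-4.5, 1.4, 1.3], "twist": 0}, {"travel": [-4.5, 1.4, 1.3], "twist": 0}, {"travel": [-0.5, 0.2, 3.1], "twist": 0}, {"travel": [-0.5, 0.2, 3.1], "twist": 0}, {"travel": [-0.5, 0.2, 3.1], "twist": 0}, {"travel": [0, 0, 0], "twist": 0}]'

```text
t: 46.85
eef_pos: [0.4481, 0.0962, 0.1861]
ee_rot: [[0.092, 0.993, 0.071], [0.844, -0.116, 0.524], [0.528, 0.012, -0.849]]
contact_force: [-0.9, 0.9, -6.2]
gripper_width: 0.634
grip_force: 70.0
```

```bash
python3 s.py | tail -5; python3 tip.py|tail -2
```

```text
tilt 31.9 z az 82.23 x az 83.8
lane coords [0.0551 0.0051 0.1295] axes in lane
 [[ 1.     0.    -0.002]
 [ 0.    -1.    -0.014]
 [-0.002  0.014 -1.   ]]
top z -52
carton top x,y range [[14.4, -27.0], [47.6, 26.1]]
```

play_rows --moves '[{"travel": [2, 0.3, 1], "twist": 0}, {"travel": [3, 0.2, 1], "twist": 0}, {"travel": [3, 0.1, 1], "twist": 0}, {"travel": [2.2, 0, 1], "twist": 0}, {"travel": [0, 0, 2], "twist": 0}, {"travel": [0, 0, 0], "twist": 0}]'

```text
t: 47.65
eef_pos: [0.4674, 0.2138, 0.1908]
ee_rot: [[0.091, 0.993, 0.071], [0.843, -0.115, 0.526], [0.531, 0.012, -0.847]]
contact_force: [0.6, -0.2, -7.0]
gripper_width: 0.632
grip_force: 70.0
```

```bash
python3 s.py | tail -5
```

```text
tilt 32.08 z az 82.31 x az 83.84
lane coords [ 0.1586 -0.0013  0.0704] axes in lane
 [[ 1.     0.001  0.001]
 [ 0.001 -1.    -0.014]
 [ 0.001  0.014 -1.   ]]
```

play_rows --moves '[{"travel": [0, -0.1, 2.5], "twist": 0}, {"travel": [0, -0.1, 2.5], "twist": 0}, {"travel": [0, 0, 1.5], "twist": 0}, {"travel": [0, 0, 0.7], "twist": 0}, {"travel": [0, 0, 0], "twist": 0}]'

```text
t: 48.28
eef_pos: [0.4695, 0.2521, 0.1284]
ee_rot: [[0.094, 0.993, 0.069], [0.842, -0.116, 0.527], [0.532, 0.009, -0.847]]
contact_force: [0.3, -0.6, -7.3]
gripper_width: 0.632
grip_force: 69.9
```

```bash
python3 s.py | tail -5
```

```text
tilt 32.14 z az 82.54 x az 83.63
lane coords [ 0.1579  0.0006 -0.0028] axes in lane
 [[ 1.    -0.002  0.002]
 [-0.002 -1.    -0.012]
 [ 0.002  0.012 -1.   ]]
```

play_rows --moves '[{"travel": [0, 0.1, 0.6], "twist": 0}, {"travel": [0, 0, 0.4], "twist": 0}, {"travel": [0, 0, 0.2], "twist": 0}, {"travel": [0, 0, 0], "twist": 0}]'

```text
t: 48.78
eef_pos: [0.4722, 0.2575, 0.1219]
ee_rot: [[0.091, 0.994, 0.068], [0.842, -0.113, 0.528], [0.532, 0.01, -0.847]]
contact_force: [-8.5, -14.7, 16.5]
gripper_width: 0.627
grip_force: 71.0
```

```bash
python3 s.py | tail -5
```

```text
tilt 32.16 z az 82.64 x az 83.86
lane coords [ 0.1593 -0.0014 -0.0114] axes in lane
 [[ 1.     0.001  0.003]
 [ 0.001 -1.    -0.011]
 [ 0.003  0.011 -1.   ]]
```

play_rows --moves '[{"travel": [0, 0, -0.15], "twist": 0}, {"travel": [0, 0, 0], "twist": 0}]'

```text
t: 49.02
eef_pos: [0.4721, 0.2572, 0.1219]
ee_rot: [[0.092, 0.993, 0.07], [0.841, -0.115, 0.528], [0.533, 0.01, -0.846]]
contact_force: [-4.1, -8.2, 8.1]
gripper_width: 0.631
grip_force: 70.4
```

play_rows --grip 1 --moves '[{"travel": [0, 0, 0], "twist": 0}, {"travel": [0, 0, 0], "twist": 0}, {"travel": [0, 0, 0], "twist": 0}, {"travel": [0, 0, 0], "twist": 0}, {"travel": [0, 0, -1.5], "twist": 0}, {"travel": [0, 0, -3], "twist": 0}, {"travel": [0, 0, -3], "twist": 0}, {"travel": [-2, 0, -1], "twist": 0}, {"travel": [-3, 0, -1], "twist": 0}, {"travel": [-4, 0, -1], "twist": 0}, {"travel": [-3, 0, -1], "twist": 0}, {"travel": [0, 0, 0], "twist": 0}]'

```text
t: 50.52
eef_pos: [0.4518, 0.0942, 0.1529]
ee_rot: [[0.098, 0.993, 0.07], [0.841, -0.12, 0.527], [0.532, 0.008, -0.847]]
contact_force: [-0.5, 0.1, 0.8]
gripper_width: 1.0
grip_force: 0.0
```

```bash
sed -i 's/^if len(k)>50/for lo,hi in((-10,100),(101,230)):\n  K=k[(k[:,0]>lo)\&(k[:,0]<hi)]\n  if len(K)>50: print(lo,len(K),np.percentile(K[:,0],[1,99]).round(1),np.percentile(K[:,1],[1,99]).round(1),np.percentile(K[:,2],[2,50,98]).round(1))\n&/' chk.py; python3 chk.py w5; python3 s.py | grep -v torq
```

```text
-10 11106 [ 1.6 99.2] [-26.9  26.7] [36.6 38.3 39.7]
101 9646 [101.7 166.1] [-28.2  25.3] [36.7 38.3 39.8]
n 20624 s [  2.8  94.6 165.4] v [-27.4  26. ] h 38.3 slopes [-0.    -0.002] ((83.04529571533203, -0.6861515045166016), (55.742008209228516, 167.8246612548828), 89.0334243774414)
t 50.575
joints [-19.604, -4.205, 122.194, 33.069, 72.586, -26.043]
eef_pos [0.452, 0.095, 0.153]
ee_rot [[0.096, 0.993, 0.07], [0.841, -0.119, 0.528], [0.532, 0.008, -0.847]]
contact_force [0.063, -0.166, 0.068]
tilt 32.16 z az 82.43 x az 83.47
lane coords [0.0372 0.0012 0.1019] axes in lane
 [[ 1.    -0.005  0.003]
 [-0.005 -1.    -0.013]
 [ 0.003  0.013 -1.   ]]
```

View pics/w5.png

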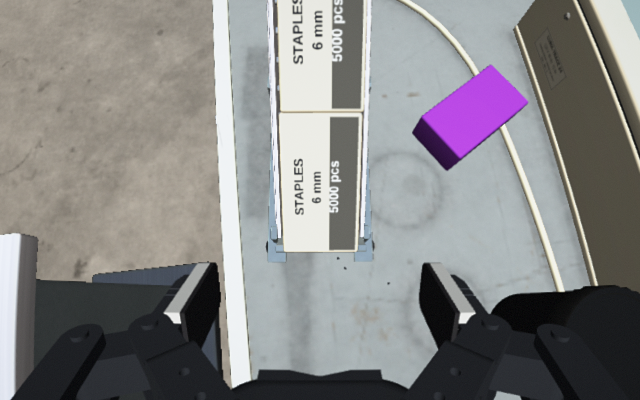

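Both cartons lie end to end on the rollers, with the joint between them at (320,110) and the front one against the stop at (320,250). They are flat and within about 1.5 mm of centre, and the gripper is clear of them.

```bash
python3 -c "
from station import manip
print(manip.close_job())"
```

```text
the job is handed in; nothing more can be done
None
```

The job is handed in (no verdict came back): the lighter carton (carton_b, about 3 N) rests against the front stop, and the heavier one (carton_a, about 6.5 N) lies flat up against it.

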